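Pack a tub on the tilted rest and snap its lid home

TASK

Put the scoop and the dispensing tap into the open tub on the tilted stand. Then lay the lid with the grip bar on it and press it down until all three spring catches have snapped over it and it sits fully home and level; press firmly but do not ram it. Leave the filled tub and the bottle where they are.

Things in the scene. Friction and masses are not known exactly. Their poses are not given: they have to be found in the camera images.
- cradle: Fixed yellow stand, 170 x 170 mm, carrying a square blue crate (158 mm outside, walls 85 high) tilted 0.45 rad (26 deg) towards the cradle's -x side, roughly to the robot. Origin on the table, 10 mm towards -x from the centre of its underside; z up. It holds the tub, whose rim stands about 70 mm out of the crate.
- tub: Round white open tub in the tilted crate. Origin: centre of its underside; z along its axis, out of the mouth (26 deg from vertical). Outer diameter 128, wall 4, rim at z = 125, inner floor at z = 5 mm. It stands on a sprung plate: pressed along its axis it gives way by up to 20 mm (about 0.9 N per mm after the first 3 to 7 N) and comes back.
- tub_rim (a point): Centre of the tub's mouth, level with the rim. At 0, 120, 240 deg from the tub's x axis stand three grey spring catches, 26 mm wide, 65 to 79 mm off the axis, 20 mm above the rim; their ramped noses (underside 6 mm above the rim) overhang the lid's edge by 5 mm. A lid laid on rests on the ramps some 13 mm too high; a press on its middle along the axis, about 10 to 20 N, snaps it under them.
- lid: Loose round white lid, about 150 g, flat on its plug at the start. Origin: centre of the plug's underside; z up. Plug diameter 115 (106 at the bottom), 22 mm deep; flange diameter 140, z = 22 to 27 mm; central grip bar 70 mm long (lid's x), 14 wide (y), z = 27 to 57 mm. Fully home, its origin lies on the tub's axis 103 mm above the tub's origin.
- scoop: Loose white measuring scoop standing on its cup, mouth up, about 60 g. Origin: centre of the cup's underside. Cup diameter 40 at the foot, 46 at the rim, 34 mm high; flat handle 14 wide, 8 thick, along +x to 63 mm from the origin, at z = 24 to 32 mm. Overall 86 mm long.
- scoop_mid (a point): A point in the scoop's cup, 10 mm along its x from the origin, 17 mm above its underside.
- tap: Loose white dispensing tap lying down, about 70 g. Origin: under the middle of its barrel, on the table. Barrel 75 mm long along x, diameter 28, axis 15 mm high, with two square collars 30 mm wide and 10 mm thick at x = -22 and +32 mm; above it a wing handle, 38 mm long along x, 10 mm wide, centred at x = 5 mm, from z = 34 to 42 mm.
- tap_mid (a point): A point on the tap's barrel axis, at x = 5 mm, between the collars (27 mm of plain barrel on one side, 22 mm on the other), under the wing handle.
- full_tub: Bystander: filled clear tub with a plain white lid, diameter 124, height 120 mm. Origin: centre of its underside.
- bottle: Bystander: grey plastic bottle with a white cap, diameter 68, height 170 mm. Origin: centre of its underside.
There are look-alikes about, which are no part of the job. Leave any orange look-alike of the lid alone.

How it is judged:
On the way, in this order (a step that is already met when the one before it is completed fails the run):
1. the scoop and the tap are both in the tub (x of scoop_mid in the frame of tub between -0.062 and 0.062 m and y of scoop_mid in the frame of tub between -0.062 and 0.062 m and z of scoop_mid in the frame of tub between 0 and 0.1 m and x of tap_mid in the frame of tub between -0.062 and 0.062 m and y of tap_mid in the frame of tub between -0.062 and 0.062 m and z of tap_mid in the frame of tub between 0 and 0.1 m), for 0.2 s.
2. the lid is fully home on the tub (z of lid in the frame of tub between 0.099 and 0.106 m and angle between the z axis of lid and the z axis of tub, either way round below 0.04 rad and x of lid in the frame of tub between -0.005 and 0.005 m and y of lid in the frame of tub between -0.005 and 0.005 m), for 0.2 s.
At the end, for the whole second after the job is handed in: Scoop and tap lie inside the tub, under the lid; the lid is home under its catches: origin 103 mm above the tub's origin along the tub's axis (at most 3 mm high or 4 mm low), within 5 mm of it in the tub's x and y, axes within 0.04 rad; lid and tub at rest (all of step 1 and all of step 2 and linear speed of each of lid, tub below 0.02 m/s); the robot touches nothing.
It fails at once if the lid is rammed into the tub: more than 80 N between lid and tub with its catches (contact force between lid and tub above 80 N).
It fails at once if the filled tub is moved by more than 30 mm (distance of full_tub from where it was at the start of the episode above 0.03 m).
It fails at once if the bottle is moved by more than 30 mm (distance of bottle from where it was at the start of the episode above 0.03 m).
It also fails if it takes over 72 s, if anything falls off the work surface, if the arm or the gripper's body presses on something with over 40 N, if the wrist force passes 120 N, or if a joint passes its speed limit or range.

ROBOT

A 7-joint arm with a two-finger parallel gripper is mounted at the origin on the work surface. World frame = base frame: x ahead of the robot, y to its left, z up, the work surface at z = 0. Lengths are in m, angles in rad, forces in N, time in s.
With the tool pointing down it reaches from about 0.4 to 0.875 m from the base axis. Payload 19.3 kg.
Tool frame: the origin (TCP) lies at the very end of the fingers, on their centre line; the grasp point (between the pads) lies 19 mm behind it; z points along the fingers, y is the line along which they close (so a half turn about z gives the same grasp; the last joint's range is limited). The gripper opens to 85 mm and grips with 20 to 120 N. Pads are 22 mm wide; open, the fingers measure 114 mm over their backs; the gripper's body (76 mm by 85 mm) begins 54 mm behind the grasp point. The pads swing forward as they close: fully open they stand 13 mm farther back than shut.
Start: joints at [-1.286, 0.521, -0.036, 1.599, 0.021, 1.021, -0.113], TCP at [0.217, 0.586, 0.231] pointing down, gripper open.
Joint ranges: [-2.91, 2.91], [-0.3, 2.13], [-1.5, 1.42], [0.17, 2.43], [-1.26, 4.41], [0.16, 1.93], [-2.52, 2.52]. Speed limits (rad/s): [1.89, 1.89, 2.39, 2.39, 3.01, 3.01, 3.01].

INTERFACE

Orientations are given as [roll, pitch, yaw] about the fixed x, y, z axes, in that order (R = Rz(yaw) Ry(pitch) Rx(roll)).
In Python, from workcell import monitor, optics, workorder gives the robot as it stands.
- The arm moves only by the tool apply_moves, never from a script. Its arguments are lists of equal length, an entry for each row: "linear": the shift along the tool's x, y, z each as a share of 0.1 m, from -1 to 1, a list of three; "delta_rot": the turn, a rotation vector about the tool's x, y, z each as a share of 120 degrees, from -1 to 1, a list of three. A call has exactly 5 rows; each row is the pose to reach, as a shift and turn from the pose commanded when the call began, along the tool's axes at that moment; what a row does not reach only later rows make up. A row lasts 1/12 s, in which the tool goes at most 41.7 mm and 7.16 degrees, less where a joint would pass 70% of its speed; a pose out of reach is approached as far as the arm can. A call with a number of a shift or a turn outside -1 to 1 is refused whole. A call with a gripper value outside its range is refused whole. "gripper" is the opening, from -1 (shut) to 1 (fully open), set as the call begins (left out, the last holds). The fingers move at their own pace and stop on an object; "force" is the grip in N (left out, the last holds). Time passes only in rows, so rows that repeat a pose let the fingers close, or fill a call up. It gives the time, the measured TCP pose, the force, the opening and the grip force at its end, in the units of the state.
- monitor.observe(): the state, without advancing time (a new reading comes with each control period).
- optics.grab_frame(name): name is "scene" or "top" or "wrist"; returns (picture, depth): 400x640x3 uint8, red, green, blue; 400x640 float32, m along the optical axis (not along the pixel's ray), 0 where there is no reading.
- optics.camera_info(name): a dict with "fx", "fy", "cx", "cy" (pixels), "D" ([k1, k2, p1, p2, k3] as OpenCV has them; the pictures are not rectified), "rvec" (rotation vector, rad) and "tvec" (3), from world to camera coordinates, as OpenCV has them; the wrist camera has in their place "T_tool_cam" (4x4, takes a point from camera to tool coordinates, whose origin is the TCP and whose axes are the flange's). Camera axes: x right, y down, z forward; pixel columns grow to the right and rows downward; lengths in m; the calibration is good to about 2 mm. A picture is of the moment at which its call begins: read the wrist's pose just before it. camera_info takes no time and is no camera call.
- workorder.job_done(): hands the job in; it is judged then, once.
The state is a dict: "clock": time; "qpos": joint angles; "qd": joint speeds; "joint_efforts": joint torques, N m; "position": TCP position; "tool_rot": TCP orientation; "force": force on the tool from outside, world axes, zero at the start; "moment": the same for the moment, N m; "grip_width": finger opening in m; "finger_force": force on a finger pad.
Only numpy, scipy, OpenCV 4.12 (cv2) and the standard library are available. Lean on these libraries where they do the work, as an engineer would, in place of code of your own. Each camera call takes 0.05 s, during which the arm holds its last target. There are 200 camera calls.

## Working session

There is one attempt and no reset: what is moved stays moved. The work goes in short steps, Python scripts to look and compute and a tool call to move; the robot and the scene stay as the last step left them, time stands still between calls to the robot, and variables do not carry over. Pictures are saved under pics/ and viewed, at most 10 in all, crops included, and the job is handed in when it is done.

Besides the shell and the picture viewer there is one more tool, called after ">>>" in YAML: its name, and indented under it one key for each argument. apply_moves: Moves the arm, as the interface text tells. Its arguments: {"type":"object","properties":{"linear":{"type":"array"},"delta_rot":{"type":"array"},"gripper":{"type":"number"},"force":{"type":"number"}},"required":["linear","delta_rot"]}

```bash
mkdir -p pics; ls; cat > h.py <<'E'
import numpy as np,cv2
from scipy.spatial.transform import Rotation as R
from workcell import monitor,optics,workorder
def cam(n):
    c=optics.camera_info(n);K=np.array([[c['fx'],0,c['cx']],[0,c['fy'],c['cy']],[0,0,1.]]);D=np.array(c['D'],float)
    if 'rvec' in c:
        M=cv2.Rodrigues(np.array(c['rvec'],float))[0];t=np.array(c['tvec'],float).ravel()
        return K,D,M.T,-M.T@t
    s=monitor.observe();T=np.array(c['T_tool_cam']);A=R.from_euler('xyz',s['tool_rot']).as_matrix()
    return K,D,A@T[:3,:3],A@T[:3,3]+np.array(s['position'])
def grab(n,f):
    c=cam(n);p,d=optics.grab_frame(n)
    cv2.imwrite(f'pics/{f}.png',p[:,:,::-1]);np.savez(f'{f}.npz',p=p,d=d,K=c[0],D=c[1],M=c[2],o=c[3]);return p,d,c
def cloud(f):
    z=np.load(f'{f}.npz');d=z['d'];h,w=d.shape
    uv=np.stack(np.meshgrid(np.arange(w),np.arange(h)),-1).reshape(-1,1,2).astype(float)
    n=cv2.undistortPoints(uv,z['K'],z['D']).reshape(h,w,2)
    P=np.dstack([n*d[...,None],d])@z['M'].T+z['o'];P[d==0]=np.nan
    return z['p'],P
def ray(f,u,v,h):
    z=np.load(f'{f}.npz');n=cv2.undistortPoints(np.array([[[u,v]]],float),z['K'],z['D'])[0,0]
    r=z['M']@np.array([*n,1]);o=z['o'];return o+r*(h-o[2])/r[2]
def proj(f,X):
    z=np.load(f'{f}.npz');M=z['M'].T
    return cv2.projectPoints(np.array(X,float).reshape(-1,3),cv2.Rodrigues(M)[0],-M@z['o'],z['K'],z['D'])[0].reshape(-1,2)
E
python3 - <<'E'
from h import *
s=monitor.observe();print(s)
for n in('scene','top'):
    grab(n,n);c=cam(n);print(c[3],c[2][:,2],c[0][0,0])
a=cv2.imread('pics/scene.png');b=cv2.imread('pics/top.png')
E
```

```text
pics
{'clock': 0.0, 'qpos': array([-1.28622264,  0.52202415, -0.03630535,  1.60002693,  0.02120597,
        1.02112724, -0.11281337]), 'qd': array([ 0.00202322, -0.00084014, -0.00053108, -0.00123668, -0.00211406,
        0.00042329,  0.00079758]), 'joint_efforts': array([ 4.43770041e-04, -9.27112412e+01,  1.97979771e+00, -3.69944322e+01,
        1.79544627e-02,  8.03260045e-03, -6.71092698e-05]), 'position': array([0.21703677, 0.58572168, 0.2307129 ]), 'tool_rot': array([-3.14039657e+00,  1.03745619e-04,  2.78678003e+00]), 'force': array([ 0.29881336, -0.18743911, -0.09477832]), 'moment': array([-0.02903802, -0.01387368,  0.00676477]), 'finger_force': 0.0, 'grip_width': 0.08567491178343588}
[ 1.24232388 -0.39458085  0.87767574] [-0.69830772  0.28295834 -0.65749593] 414.7310137422317
[ 0.38178814 -0.10628253  1.21184562] [ 0.05236517 -0.00204702 -0.99862591] 377.4545498402446
```

View pics/top.png

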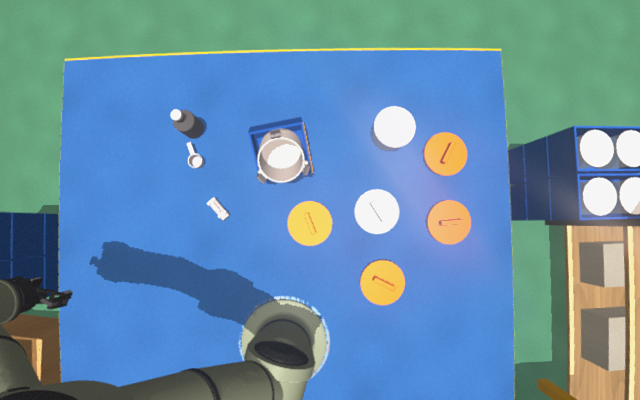

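View pics/scene.png

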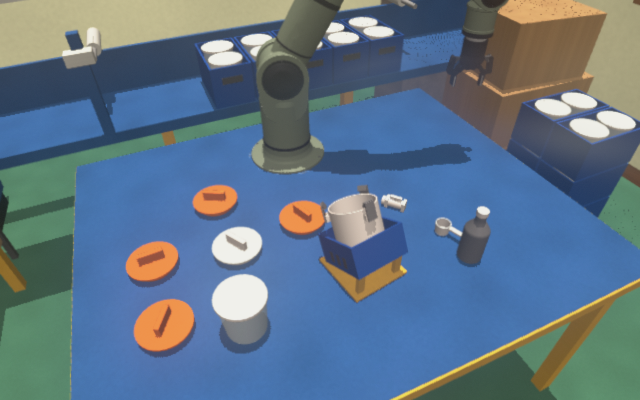

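The only white lid with a grip bar is at top (377,212) / scene (237,246). The four orange lids (top 310,223; 383,282; 449,222; 446,154) are look-alikes to leave alone, and the plain white disc at (394,127) is the full tub. The scoop is at top (194,157) with its handle towards the bottle, the tap at (217,208), and the tub mouth at (281,158). I'll confirm these in an enlarged crop and measure them.

```bash
python3 - <<'E'
from h import *
np.set_printoptions(precision=4,suppress=True)
p,P=cloud('top');q,Q=cloud('scene')
hs=cv2.cvtColor(p,cv2.COLOR_RGB2HSV)
white=((hs[...,1]<70)&(hs[...,2]>120)).astype(np.uint8)
n,l,st,ce=cv2.connectedComponentsWithStats(white)
for i in range(1,n):
    if st[i,4]>60 and 100<ce[i][0]<500 and 60<ce[i][1]<260:
        m=l==i;X=P[m];print(ce[i],st[i],np.nanmedian(X,0),np.nanmin(X,0),np.nanmax(X,0))
print('table z',np.nanmedian(P[230:260,150:250,2]),np.nanmedian(Q[200:240,500:560,2]))
# clear crops
top=cv2.imread('pics/top.png')
A=cv2.resize(top[95:245,165:325],(800,750),interpolation=cv2.INTER_CUBIC)
B=cv2.resize(top[180:245,345:410],(300,300),interpolation=cv2.INTER_CUBIC)
A=cv2.resize(A,(500,469));
C=np.zeros((470,800,3),np.uint8);C[:469,:500]=A;C[:300,500:]=B
cv2.imwrite('pics/crop1.png',C)
E
```

```text
[393.1161 127.863 ] [ 373  106   43   45 1525] [ 0.6496 -0.3427  0.1192] [ 0.5946 -0.4416 -0.0046] [ 0.7532 -0.2826  0.1262]
[180.9233 119.5567] [170 109  23  22 300] [0.6815 0.2793 0.1218] [ 0.6584  0.2548 -0.0057] [0.7583 0.3682 0.1743]
[281.1018 157.1905] [ 257  128   57   55 2220] [ 0.5713 -0.0103  0.0993] [ 0.4888 -0.1033 -0.005 ] [0.6567 0.0782 0.2419]
[193.7809 157.1275] [186 142  18  26 251] [0.5879 0.2815 0.0235] [ 0.5591  0.2488 -0.0072] [0.6456 0.3107 0.041 ]
[376.3577 211.1885] [ 354  189   46   45 1602] [ 0.4072 -0.2993  0.0268] [ 0.3376 -0.3785 -0.0048] [ 0.4798 -0.2324  0.0627]
[217.9715 208.5041] [207 197  23  24 246] [0.4245 0.198  0.0277] [ 0.3882  0.1666 -0.0031] [0.4617 0.2336 0.0482]
table z -0.00030176131775827564 -0.0012651150964609892
```

View pics/crop1.png

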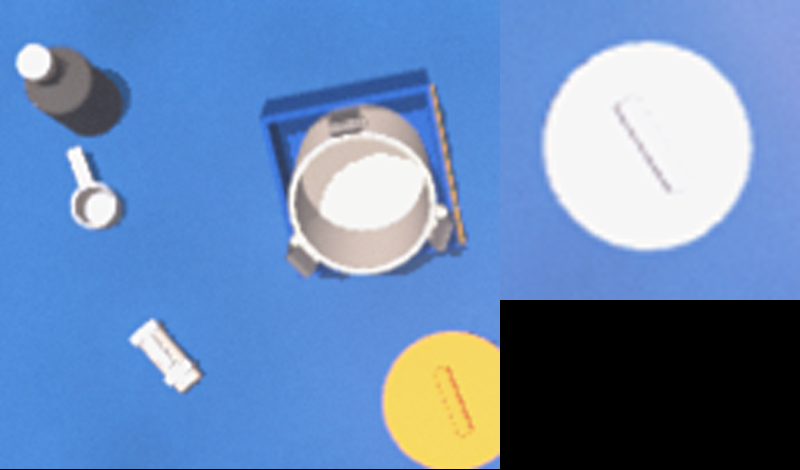

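The crop confirms the scoop, tap, open tub with three catches and white lid with a bar. Next come their exact poses.

```bash
python3 - <<'E'
from h import *
np.set_printoptions(precision=4,suppress=True)
p,P=cloud('top');q,Q=cloud('scene')
def wm(p):
    hs=cv2.cvtColor(p,cv2.COLOR_RGB2HSV);return (hs[...,1]<90)&(hs[...,2]>90)
def pts(C,p,lo,hi):
    m=wm(p)&np.all((C>lo)&(C<hi),-1);return C[m],m
def circ(X):
    A=np.c_[2*X[:,:2],np.ones(len(X))];s=np.linalg.lstsq(A,(X[:,:2]**2).sum(1),rcond=None)[0];return s[:2],np.sqrt(s[2]+s[0]**2+s[1]**2)
for nm,f,C,im in(('top','top',P,p),('scene','scene',Q,q)):
    print(nm)
    # lid
    X,m=pts(C,im,[.3,-.4,.012],[.5,-.2,.036]);mm=m.astype(np.uint8)
    c=max(cv2.findContours(cv2.morphologyEx((wm(im)&np.all((C>[.3,-.4,.012])&(C<[.5,-.2,.075]),-1)).astype(np.uint8),cv2.MORPH_CLOSE,np.ones((3,3))),0,1)[0],key=cv2.contourArea)
    E=np.array([ray(f,*u,.0255) for u in c[:,0]]);print('lid contour',circ(E))
    print('lid flange z',np.nanmedian(X[:,2]))
    X,_=pts(C,im,[.3,-.4,.045],[.5,-.2,.07]);
    if len(X)>5:
        v=np.linalg.svd(X[:,:2]-X[:,:2].mean(0))[2][0];print('bar',len(X),X.mean(0),np.ptp(X,0),'ang',np.degrees(np.arctan2(v[1],v[0])))
    for nn,lo,hi in(('tapall',[.36,.13,.01],[.48,.26,.06]),('tapwing',[.36,.13,.036],[.48,.26,.06]),('scoopall',[.53,.23,.015],[.65,.33,.05]),('cap',[.6,.2,.155],[.75,.35,.2]),('full',[.5,-.45,.11],[.75,-.25,.14])):
        X,_=pts(C,im,lo,hi)
        if len(X)<5: print(nn,len(X));continue
        r=cv2.minAreaRect(X[:,:2].astype(np.float32));v=np.linalg.svd(X[:,:2]-X[:,:2].mean(0))[2][0];print(nn,len(X),X.mean(0),np.array(r[0]),np.array(r[1]),r[2],'ang',np.degrees(np.arctan2(v[1],v[0])))
    X=C[np.all((C>[.4,-.15,.05])&(C<[.72,.12,.4]),-1)]
    np.save(f'tub_{nm}.npy',X)
E
```

```text
top
lid contour (array([ 0.4081, -0.3009]), np.float64(0.06802302862988045))
lid flange z 0.026671053282399937
bar 115 [ 0.4074 -0.3014  0.0559] [0.0621 0.0446 0.0176] ang -148.26731394156897
tapall 230 [0.4254 0.1991 0.0286] [0.425  0.1999] [0.0761 0.0303] 42.11268997192383 ang -138.83856435004003
tapwing 40 [0.4294 0.2044 0.0412] [0.4287 0.2045] [0.0363 0.01  ] 43.089962005615234 ang -136.03751498545606
scoopall 148 [0.5953 0.2783 0.0296] [0.5943 0.2831] [0.082  0.0444] 35.514251708984375 ang -157.82735390757827
cap 104 [0.6878 0.2816 0.1683] [0.6886 0.2825] [0.0271 0.0298] 0.813916027545929 ang -102.74207339707661
full 1346 [ 0.6538 -0.3451  0.1196] [ 0.6547 -0.3455] [0.1206 0.1236] 16.296092987060547 ang 103.35205861827369
scene
lid contour (array([ 0.4122, -0.3019]), np.float64(0.06919578675021434))
lid flange z 0.0259180353470454
bar 140 [ 0.4155 -0.3031  0.0538] [0.062  0.0447 0.0149] ang 31.910930182433418
tapall 250 [0.4343 0.1955 0.0252] [0.4295 0.1979] [0.0763 0.0372] 41.479644775390625 ang 42.30989579844302
tapwing 36 [0.4342 0.201  0.0393] [0.4342 0.2019] [0.0354 0.0138] 40.682777404785156 ang 40.34104712095122
scoopall 209 [0.5953 0.2744 0.0265] [0.5983 0.2804] [0.0789 0.0453] 35.90108871459961 ang 10.640890277744418
cap 128 [0.6971 0.2795 0.1654] [0.6953 0.2817] [0.0303 0.0308] 60.42557144165039 ang -82.04396369007543
full 2055 [ 0.6626 -0.3484  0.1201] [ 0.6591 -0.3477] [0.1213 0.1215] 36.00667190551758 ang -5.48149058020039
```

```bash
cat > tubfit.py <<'E'
from h import *
from scipy.optimize import least_squares
np.set_printoptions(precision=4,suppress=True)
def fit(f,o0,az0=np.pi,verbose=1):
    # outer rim edge: fit cylinder outer surface+rim top + (tilt fixed 0.45), unknown origin xy z & azimuth
    p,P=cloud(f);hs=cv2.cvtColor(p,cv2.COLOR_RGB2HSV)
    m=(hs[...,1]<90)&(hs[...,2]>60)&np.all((P>[.38,-.2,.1])&(P<[.72,.2,.3]),-1);X=P[m]
    def fr(v):
        a=np.array([np.sin(.45)*np.cos(v[3]),np.sin(.45)*np.sin(v[3]),np.cos(.45)]);return a
    def loc(v,X):
        a=fr(v);Y=X-v[:3];z=Y@a;return z,np.linalg.norm(Y-z[:,None]*a,axis=1)
    # v[:3] = rim centre
    def res(v):
        z,r=loc(v,X)
        rim=np.hypot(np.clip(np.abs(r-.062)-.002,0,None),np.clip(z,0,None)) # signed handled below
        inside=z<0
        d=np.where(inside,np.minimum(np.abs(r-.064),np.abs(r-.060)),np.hypot(np.clip(np.abs(r-.062)-.002,0,None),z))
        floor=np.abs(z+.12);d=np.minimum(d,np.where(r<.066,floor,1))
        return np.clip(d,0,.02)
    s=least_squares(res,[*o0,az0],loss='soft_l1',f_scale=.002)
    z,r=loc(s.x,X);
    print(f,len(X),'rim centre',s.x[:3],'az',np.degrees(s.x[3]),'med res',np.median(res(s.x)))
    k=(np.abs(z)<.003)&(np.abs(r-.062)<.006);Y=X[k];c=Y.mean(0);n=np.linalg.svd(Y-c)[2][2];n*=np.sign(n[2]);print(' plane n',n,'tilt',np.arccos(n[2]),'az',np.degrees(np.arctan2(n[1],n[0])),k.sum())
    k=(z>.008)&(z<.03)&(r>.058)&(r<.085);Y=X[k]-s.x[:3]
    a=fr(s.x);ex=np.array([0,0,1.])-a[2]*a;ex/=np.linalg.norm(ex);ey=np.cross(a,ex);th=np.degrees(np.arctan2(Y@ey,Y@ex));print(' catch angles',[(g,np.round(np.median(th[np.abs((th-g+180)%360-180)<30]),1),int((np.abs((th-g+180)%360-180)<30).sum())) for g in(0,120,-120) if (np.abs((th-g+180)%360-180)<30).any()])
    return s.x
if __name__=='__main__':
    import sys
    for f in sys.argv[1:]: fit(f,[.52,0,.225])
E
python3 tubfit.py top scene
python3 - <<'E'
from h import *
np.set_printoptions(precision=4,suppress=True)
# blue crate edges yaw: from scene/top; yellow stand
p,P=cloud('top')
s=monitor.observe();print(s['position'],s['tool_rot']);c=optics.camera_info('wrist');print(np.array(c['T_tool_cam']),c['fx'])
E
```

```text
top 1162 rim centre [ 0.5099 -0.0238  0.2714] az 190.4449914156124 med res 0.000556776993998892
 plane n [0. 0. 1.] tilt 0.0 az 0.0 0
 catch angles []
scene 2422 rim centre [ 0.5326 -0.0207  0.2386] az 190.62956647729928 med res 0.0011421819220852336
 plane n [0. 0. 1.] tilt 0.0 az 0.0 0
 catch angles []
[0.2171 0.5858 0.2308] [-3.1406  0.0001  2.7867]
[[ 0.0003 -0.9482 -0.3177  0.0832]
 [ 1.      0.0002  0.0003  0.0008]
 [-0.0002 -0.3177  0.9482 -0.1427]
 [ 0.      0.      0.      1.    ]] 283.32222147076294tubfit.py:23: RuntimeWarning: Mean of empty slice.
  k=(np.abs(z)<.003)&(np.abs(r-.062)<.006);Y=X[k];c=Y.mean(0);n=np.linalg.svd(Y-c)[2][2];n*=np.sign(n[2]);print(' plane n',n,'tilt',np.arccos(n[2]),'az',np.degrees(np.arctan2(n[1],n[0])),k.sum())
  ret = um.true_divide(
```

```bash
cat > rim.py <<'E'
from h import *
import sys
np.set_printoptions(precision=4,suppress=True)
def rim(f,az=np.radians(190.5),c0=(.525,-.022)):
    p,P=cloud(f);hs=cv2.cvtColor(p,cv2.COLOR_RGB2HSV)
    a=np.array([np.sin(.45)*np.cos(az),np.sin(.45)*np.sin(az),np.cos(.45)]);ex=np.array([0,0,1.])-a[2]*a;ex/=np.linalg.norm(ex);ey=np.cross(a,ex)
    B=np.c_[ex,ey,a]
    m=(hs[...,1]<90)&(hs[...,2]>60)&np.all((P>[.38,-.2,.1])&(P<[.72,.2,.32]),-1);L=P[m]@B
    h,e=np.histogram(L[:,2],bins=np.arange(L[:,2].min(),L[:,2].max()+.002,.002));print(f,len(L));print(np.c_[e[:-1],h][-24:].T)
    return L,B
if __name__=='__main__':
    for f in sys.argv[1:]: 
        L,B=rim(f);o=np.array([.525,-.022,.235])@B;print('guess rim local',o)
        np.save('L_'+f,L)
E
python3 rim.py top scene
```

```text
top 1162
[[-0.0877 -0.0857 -0.0837 -0.0817 -0.0797 -0.0777 -0.0757 -0.0737 -0.0717
  -0.0697 -0.0677 -0.0657 -0.0637 -0.0617 -0.0597 -0.0577 -0.0557 -0.0537
  -0.0517 -0.0497 -0.0477 -0.0457 -0.0437 -0.0417]
 [23.     22.     20.     19.     18.     30.     27.     32.     22.
  23.     28.     83.     91.     30.     10.      7.      9.     10.
  15.     16.     32.     38.     32.      6.    ]]
guess rim local [ 0.5634 -0.1173 -0.0112]
scene 2422
[[ -0.0903  -0.0883  -0.0863  -0.0843  -0.0823  -0.0803  -0.0783  -0.0763
   -0.0743  -0.0723  -0.0703  -0.0683  -0.0663  -0.0643  -0.0623  -0.0603
   -0.0583  -0.0563  -0.0543  -0.0523  -0.0503  -0.0483  -0.0463  -0.0443]
 [ 55.      66.      74.      60.      79.      74.      86.      71.
   84.      84.      70.      88.     102.      35.      10.      14.
   18.      25.      27.      21.      22.      26.      27.       3.    ]]
guess rim local [ 0.5634 -0.1173 -0.0112]
```

```bash
cat > rim2.py <<'E'
from rim import *
def circ(X):
    A=np.c_[2*X,np.ones(len(X))];s=np.linalg.lstsq(A,(X**2).sum(1),rcond=None)[0];return s[:2],np.sqrt(s[2]+s[0]**2+s[1]**2)
def go(f,zr):
    p=None;L,B=rim(f);k=np.abs(L[:,2]-zr)<.003;X=L[k]
    c,r=circ(X[:,:2])
    for _ in range(6):
        d=np.abs(np.linalg.norm(X[:,:2]-c,axis=1)-.062);g=d<max(.004,np.percentile(d,60));c,r=circ(X[g][:,:2])
    W=X[g]@B.T;n=np.linalg.svd(W-W.mean(0))[2][2];n*=np.sign(n[2])
    print(f,'rim',g.sum(),'r',r,'world',B@[*c,zr],'n',n,'tilt',np.arccos(n[2]),'az',np.degrees(np.arctan2(n[1],n[0])))
    k=L[:,2]>zr+.008;Y=L[k][:,:2]-c;R_=np.linalg.norm(Y,axis=1);th=np.degrees(np.arctan2(Y[:,1],Y[:,0]))
    for gg in(0,120,-120):
        w=np.abs((th-gg+180)%360-180)<40
        if w.sum()>3:print('catch',gg,w.sum(),np.median(th[w]),np.percentile(R_[w],[5,95]))
if __name__=='__main__':
    for a in sys.argv[1:]:
        f,z=a.split(':');go(f,float(z))
E
python3 rim2.py top:-.0637 scene:-.065 | grep -E "world|catch|n "
```

```text
top rim 204 r 0.061638880154533476 world [ 0.5496 -0.0165  0.1889] n [-0.4276 -0.0777  0.9006] tilt 0.4496364646581332 az -169.69840100722612
catch 0 52 -0.15196956125698707 [0.067  0.0792]
catch 120 53 119.13977645541098 [0.0668 0.078 ]
catch -120 53 -120.10728912531624 [0.0664 0.0787]
scene rim 162 r 0.06181332258763486 world [ 0.5533 -0.0181  0.189 ] n [-0.4282 -0.0769  0.9004] tilt 0.450087683040449 az -169.82148242643925
catch 0 67 -1.2507412838632175 [0.0709 0.0789]
catch 120 55 118.63742014110885 [0.0661 0.078 ]
catch -120 33 -114.92944767549797 [0.0668 0.0774]
```

```bash
cat > plan.py <<'E'
from h import *
np.set_printoptions(precision=4,suppress=True)
def down(deg): return R.from_euler('xyz',[np.pi,0,np.radians(deg)])
a=-1*np.array([-.4282,-.0773,.9005]);a/=np.linalg.norm(a)   # tool z at tub
def tubR(deg):  # tool x turned by deg about the tub axis from the downhill direction
    e=np.array([0,0,-1.])+a[2]*a;e/=np.linalg.norm(e);f=np.cross(a,e)
    return R.from_matrix(np.c_[e,f,a])*R.from_euler('z',deg,degrees=True)
def plan(wps,start=None):
    if start is None:
        s=monitor.observe();print('now',s['clock'],s['position'],s['tool_rot'],s['qpos'],s['force'],s['grip_width']);start=(s['position'],R.from_euler('xyz',s['tool_rot']))
    p,r=np.array(start[0]),start[1]
    for tp,tr in wps:
        tp=np.array(tp);rv=(r.inv()*tr).as_rotvec();d=r.inv().apply(tp-p)
        n=int(np.ceil(max(np.abs(d).max()/.1,np.degrees(np.linalg.norm(rv))/35.5,.01)-1e-3))
        p0,r0=p,r
        for i in range(1,n+1):
            ip=p0+(tp-p0)*i/n;ir=r0*R.from_rotvec(rv*i/n)
            l=np.round(r.inv().apply(ip-p)/.1,3);w=np.round(np.degrees((r.inv()*ir).as_rotvec())/120,3)
            p=p+r.apply(l*.1);r=r*R.from_rotvec(np.radians(w*120));print('  ',l.tolist(),w.tolist())
        print('-> ',p)
    return p,r
E
python3 - <<'E'
from plan import *
print(ray('top',196,161.5,.034),ray('top',189,143.5,.03))
plan([([.56,.30,.20],down(201))])
E
```

```text
[0.5745 0.2667 0.034 ] [0.6337 0.291  0.03  ]
now 0.1 [0.2171 0.5858 0.2308] [-3.1406  0.0001  2.7867] [-1.2862  0.522  -0.0363  1.5999  0.0212  1.0211 -0.1128] [ 0.2929  0.2657 -0.6487] 0.08540845745584359
   [-0.842, -0.298, 0.062] [-0.0, -0.0, -0.069]
   [-0.79, -0.415, 0.062] [-0.0, -0.0, -0.069]
   [-0.722, -0.525, 0.062] [-0.0, -0.0, -0.069]
   [-0.638, -0.624, 0.062] [-0.0, -0.0, -0.069]
   [-0.543, -0.709, 0.062] [-0.0, -0.0, -0.068]
->  [0.56 0.3  0.2 ]
```

>>> apply_moves:
  linear:
    - [-0.42,-0.15,0.03]
    - [-0.84,-0.3,0.06]
    - [-0.84,-0.3,0.06]
    - [-0.84,-0.3,0.06]
    - [-0.84,-0.3,0.06]
  delta_rot:
    - [0,0,-0.05]
    - [0,0,-0.07]
    - [0,0,-0.07]
    - [0,0,-0.07]
    - [0,0,-0.07]
  gripper: 1

```text
clock: 0.52
position: [0.2858, 0.5285, 0.2252]
tool_rot: [-3.141, -0.0, 2.932]
force: [-0.3, 0.7, 0.4]
grip_width: 0.0855
finger_force: 0.0
```

>>> apply_moves:
  linear:
    - [-0.25,-0.15,0.03]
    - [-0.79,-0.42,0.06]
    - [-0.79,-0.42,0.06]
    - [-0.79,-0.42,0.06]
    - [-0.79,-0.42,0.06]
  delta_rot:
    - [0,0,-0.05]
    - [0,0,-0.07]
    - [0,0,-0.07]
    - [0,0,-0.07]
    - [0,0,-0.07]

```text
clock: 0.93
position: [0.3541, 0.4714, 0.2192]
tool_rot: [-3.142, -0.0, 3.079]
force: [-0.8, 1.1, -0.2]
grip_width: 0.0853
finger_force: 0.0
```

>>> apply_moves:
  linear:
    - [-0.25,-0.15,0.03]
    - [-0.72,-0.52,0.06]
    - [-0.72,-0.52,0.06]
    - [-0.72,-0.52,0.06]
    - [-0.72,-0.52,0.06]
  delta_rot:
    - [0,0,-0.05]
    - [0,0,-0.07]
    - [0,0,-0.07]
    - [0,0,-0.07]
    - [0,0,-0.07]

```text
clock: 1.35
position: [0.4222, 0.4157, 0.2132]
tool_rot: [3.141, -0.001, -3.057]
force: [-0.8, 1.1, 0.1]
grip_width: 0.0853
finger_force: 0.0
```

>>> apply_moves:
  linear:
    - [-0.25,-0.15,0.03]
    - [-0.64,-0.62,0.06]
    - [-0.64,-0.62,0.06]
    - [-0.64,-0.62,0.06]
    - [-0.64,-0.62,0.06]
  delta_rot:
    - [0,0,-0.05]
    - [0,0,-0.07]
    - [0,0,-0.07]
    - [0,0,-0.07]
    - [0,0,-0.07]

```text
clock: 1.77
position: [0.4911, 0.3598, 0.2072]
tool_rot: [3.141, -0.0, -2.91]
force: [-0.1, 0.7, 0.5]
grip_width: 0.0856
finger_force: 0.0
```

>>> apply_moves:
  linear:
    - [-0.25,-0.15,0.03]
    - [-0.54,-0.71,0.06]
    - [-0.54,-0.71,0.06]
    - [-0.54,-0.71,0.06]
    - [-0.54,-0.71,0.06]
  delta_rot:
    - [0,0,-0.05]
    - [0,0,-0.07]
    - [0,0,-0.07]
    - [0,0,-0.07]
    - [0,0,-0.07]

```text
clock: 2.18
position: [0.5599, 0.3034, 0.2011]
tool_rot: [3.141, -0.0, -2.763]
force: [0.0, 1.2, -0.1]
grip_width: 0.0855
finger_force: 0.0
```

```bash
python3 - <<'E'
from plan import *
grab('wrist','w1');p,P=cloud('w1')
hs=cv2.cvtColor(p,cv2.COLOR_RGB2HSV);w=(hs[...,1]<90)&(hs[...,2]>90)
m=w&np.all((P>[.52,.2,.022])&(P<[.66,.34,.05]),-1);X=P[m];print(len(X),X.min(0),X.max(0))
ang=np.radians(21.5)
for _ in range(3):
    u=np.array([np.cos(ang),np.sin(ang)]);v=np.array([-u[1],u[0]]);s=X[:,:2]@u;t=X[:,:2]@v
    h=s>s.max()-.035;V=np.linalg.svd(X[h][:,:2]-X[h][:,:2].mean(0))[2][0];V*=np.sign(V[0])
    print('end',s.max(),'start',s.min(),'handle dir',np.degrees(np.arctan2(V[1],V[0])),'handle t',np.median(t[h]),'cup t range',t[~h].min(),t[~h].max());
c=u*(s.min()+.023)+v*(t[~h].min()+t[~h].max())/2;print('cup centre',c,'alt',u*(s.max()-.063)+v*np.median(t[h]))
E
```

```text
1124 [0.5578 0.2509 0.022 ] [0.66   0.3012 0.0498]
end 0.7244584622669257 start 0.6176827572539227 handle dir -23.813479671859792 handle t 0.030149522264292915 cup t range 0.019627391308571242 0.06422751259121297
end 0.7244584622669257 start 0.6176827572539227 handle dir -23.813479671859792 handle t 0.030149522264292915 cup t range 0.019627391308571242 0.06422751259121297
end 0.7244584622669257 start 0.6176827572539227 handle dir -23.813479671859792 handle t 0.030149522264292915 cup t range 0.019627391308571242 0.06422751259121297
cup centre [0.5807 0.2738] alt [0.6044 0.2705]
```

View pics/w1.png

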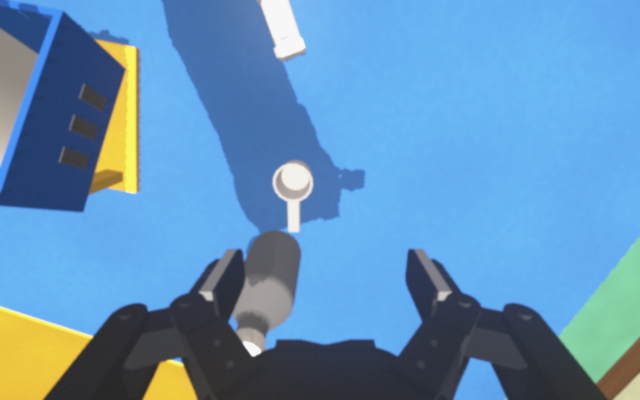

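```bash
python3 - <<'E'
from plan import *
p,P=cloud('w1')
print(ray('w1',293,182,.034),ray('w1',293.5,228,.028))
hs=cv2.cvtColor(p,cv2.COLOR_RGB2HSV);w=((hs[...,1]<90)&(hs[...,2]>90)).astype(np.uint8);w[:155]=0;w[234:]=0;w[:,:265]=0;w[:,325:]=0
c=max(cv2.findContours(w,0,1)[0],key=cv2.contourArea)[:,0];print(c.min(0),c.max(0))
up=c[c[:,1]<195];e=cv2.minEnclosingCircle(up);print(e,ray('w1',*e[0],.034))
hd=c[c[:,1]>210];print(hd[:,0].mean())
C=ray('w1',*e[0],.034)
q=[C[0],C[1]]
plan([([*q,.11],down(201.5)),([*q,.006],down(201.5))])
E
```

```text
[0.5789 0.2739 0.034 ] [0.6357 0.2942 0.028 ]
[272 160] [313 232]
((292.6671142578125, 180.51600646972656), 21.63288116455078) [0.5774 0.2729 0.034 ]
293.38461538461536
now 2.2333 [0.5593 0.3044 0.2013] [ 3.1402 -0.0002 -2.7612] [-0.4933  0.5733 -0.1469  1.592   0.0939  0.9832  1.2821] [-0.9123  1.0584  0.7985] 0.08550948460288581
   [-0.052, -0.36, 0.913] [0.001, -0.0, 0.002]
->  [0.5774 0.273  0.11  ]
   [0.0, 0.0, 0.52] [-0.0, -0.0, 0.0]
   [0.0, 0.001, 0.52] [-0.0, -0.0, 0.0]
->  [0.5774 0.273  0.006 ]
```

>>> apply_moves:
  linear:
    - [-0.03,-0.2,0.2]
    - [-0.05,-0.35,0.5]
    - [-0.05,-0.35,0.91]
    - [-0.05,-0.35,0.91]
    - [-0.05,-0.35,0.91]
  delta_rot:
    - [0,0,0]
    - [0,0,0]
    - [0,0,0]
    - [0,0,0]
    - [0,0,0]

```text
clock: 2.65
position: [0.5761, 0.2733, 0.1096]
tool_rot: [3.141, -0.003, -2.761]
force: [0.6, 0.9, 1.2]
grip_width: 0.0852
finger_force: 0.0
```

>>> apply_moves:
  linear:
    - [0,0,0.2]
    - [0,0,0.5]
    - [0,0,0.8]
    - [0,0,0.9]
    - [0,0,0.9]
  delta_rot:
    - [0,0,0]
    - [0,0,0]
    - [0,0,0]
    - [0,0,0]
    - [0,0,0]

```text
clock: 3.07
position: [0.5773, 0.2727, 0.0203]
tool_rot: [3.141, -0.001, -2.762]
force: [0.6, -0.8, 0.7]
grip_width: 0.0851
finger_force: 0.0
```

>>> apply_moves:
  linear:
    - [0,0,0.14]
    - [0,0,0.14]
    - [0,0,0.14]
    - [0,0,0.14]
    - [0,0,0.14]
  delta_rot:
    - [0,0,0]
    - [0,0,0]
    - [0,0,0]
    - [0,0,0]
    - [0,0,0]

```text
clock: 3.48
position: [0.5787, 0.2716, 0.0074]
tool_rot: [3.141, 0.001, -2.763]
force: [-0.2, -0.3, 1.1]
grip_width: 0.0853
finger_force: 0.0
```

>>> apply_moves:
  linear:
    - [0,0,0]
    - [0,0,0]
    - [0,0,0]
    - [0,0,0]
    - [0,0,0]
  delta_rot:
    - [0,0,0]
    - [0,0,0]
    - [0,0,0]
    - [0,0,0]
    - [0,0,0]
  gripper: -1
  force: 30

```text
clock: 3.9
position: [0.5783, 0.2712, 0.0068]
tool_rot: [-3.141, 0.0, -2.763]
force: [-1.8, -2.1, 9.8]
grip_width: 0.0445
finger_force: 29.3
```

>>> apply_moves:
  linear:
    - [0,0,0]
    - [0,0,0]
    - [0,0,0]
    - [0,0,0]
    - [0,0,0]
  delta_rot:
    - [0,0,0]
    - [0,0,0]
    - [0,0,0]
    - [0,0,0]
    - [0,0,0]

```text
clock: 4.32
position: [0.5784, 0.2712, 0.0068]
tool_rot: [-3.141, 0.0, -2.763]
force: [-2.1, -1.2, 9.0]
grip_width: 0.0446
finger_force: 29.3
```

```bash
python3 - <<'E'
from plan import *
C=np.array([.551,-.017,.189]);T=tubR(0);x=T.apply([1,0,0]);print(T.as_euler('xyz'),x)
H=C+.018*x-.11*a
plan([([.56,.26,.26],down(201.5)),(H,T),(C+.018*x+.035*a,T)])
E
```

```text
[-3.1416  0.4501 -2.963 ] [-0.8861 -0.16   -0.4351]
now 4.3167 [0.5784 0.2712 0.0068] [-3.1415  0.0003 -2.7635] [-0.4557  0.8317 -0.1151  1.6854  0.1443  0.6326  1.2989] [-2.0966 -1.1879  9.018 ] 0.044619125853647336
   [0.07, -0.012, -0.844] [-0.0, 0.0, 0.0]
   [0.071, -0.013, -0.844] [-0.0, 0.0, 0.001]
   [0.07, -0.012, -0.844] [-0.0, 0.0, 0.0]
->  [0.56 0.26 0.26]
   [0.576, -0.806, -0.067] [0.007, -0.071, 0.031]
   [0.508, -0.843, -0.136] [0.007, -0.072, 0.031]
   [0.427, -0.875, -0.194] [0.007, -0.071, 0.031]
->  [ 0.488  -0.0284  0.2802]
   [-0.0, -0.0, 0.725] [0.0, -0.0, -0.0]
   [-0.0, -0.001, 0.725] [0.0, -0.0, -0.0]
->  [ 0.55   -0.0172  0.1496]
```

>>> apply_moves:
  linear:
    - [0,0,-0.2]
    - [0.03,0,-0.4]
    - [0.05,-0.01,-0.6]
    - [0.07,-0.01,-0.84]
    - [0.07,-0.01,-0.84]
  delta_rot:
    - [0,0,0]
    - [0,0,0]
    - [0,0,0]
    - [0,0,0]
    - [0,0,0]

```text
clock: 4.73
position: [0.5736, 0.2684, 0.0945]
tool_rot: [3.141, 0.005, -2.764]
force: [-0.2, 0.5, -0.7]
grip_width: 0.0443
finger_force: 30.8
```

>>> apply_moves:
  linear:
    - [0.02,0,-0.2]
    - [0.03,0,-0.4]
    - [0.05,-0.01,-0.6]
    - [0.07,-0.01,-0.84]
    - [0.07,-0.01,-0.84]
  delta_rot:
    - [0,0,0]
    - [0,0,0]
    - [0,0,0]
    - [0,0,0]
    - [0,0,0]

```text
clock: 5.15
position: [0.5673, 0.2649, 0.1784]
tool_rot: [3.141, 0.005, -2.764]
force: [1.0, -1.0, -0.8]
grip_width: 0.0446
finger_force: 30.9
```

>>> apply_moves:
  linear:
    - [0.02,0,-0.2]
    - [0.03,0,-0.4]
    - [0.05,-0.01,-0.6]
    - [0.07,-0.01,-0.84]
    - [0.07,-0.01,-0.84]
  delta_rot:
    - [0,0,0]
    - [0,0,0]
    - [0,0,0]
    - [0,0,0]
    - [0,0,0]

```text
clock: 5.57
position: [0.561, 0.2613, 0.2622]
tool_rot: [3.141, 0.005, -2.764]
force: [0.0, -0.2, 0.6]
grip_width: 0.0448
finger_force: 31.0
```

>>> apply_moves:
  linear:
    - [0.12,-0.16,-0.01]
    - [0.23,-0.32,-0.03]
    - [0.35,-0.48,-0.04]
    - [0.46,-0.64,-0.05]
    - [0.58,-0.81,-0.07]
  delta_rot:
    - [0,-0.014,0.006]
    - [0,-0.028,0.012]
    - [0,-0.042,0.018]
    - [0.01,-0.056,0.024]
    - [0.01,-0.07,0.03]

```text
clock: 5.98
position: [0.5353, 0.1636, 0.2646]
tool_rot: [-3.124, 0.148, -2.825]
force: [1.4, -0.2, -0.3]
grip_width: 0.0446
finger_force: 31.0
```

>>> apply_moves:
  linear:
    - [0.1,-0.17,-0.03]
    - [0.2,-0.34,-0.05]
    - [0.3,-0.5,-0.08]
    - [0.4,-0.67,-0.11]
    - [0.51,-0.84,-0.14]
  delta_rot:
    - [0,-0.014,0.006]
    - [0,-0.028,0.012]
    - [0,-0.042,0.018]
    - [0.01,-0.056,0.024]
    - [0.01,-0.07,0.03]

```text
clock: 6.4
position: [0.5114, 0.0674, 0.2727]
tool_rot: [-3.117, 0.296, -2.886]
force: [1.3, 0.0, -0.8]
grip_width: 0.0444
finger_force: 31.0
```

>>> apply_moves:
  linear:
    - [0.1,-0.2,-0.04]
    - [0.2,-0.4,-0.08]
    - [0.3,-0.6,-0.12]
    - [0.43,-0.87,-0.19]
    - [0.43,-0.87,-0.19]
  delta_rot:
    - [0,-0.014,0.006]
    - [0,-0.028,0.012]
    - [0,-0.042,0.018]
    - [0.01,-0.07,0.03]
    - [0.01,-0.07,0.03]

```text
clock: 6.82
position: [0.4855, -0.0324, 0.2801]
tool_rot: [-3.118, 0.445, -2.957]
force: [0.6, 0.0, 0.4]
grip_width: 0.0445
finger_force: 31.0
```

>>> apply_moves:
  linear:
    - [-0.02,0.04,0.15]
    - [-0.02,0.04,0.3]
    - [-0.02,0.04,0.45]
    - [-0.02,0.04,0.6]
    - [-0.02,0.04,0.72]
  delta_rot:
    - [0,0,0]
    - [0,0,0]
    - [0,0,0]
    - [0,0,0]
    - [0,0,0]

```text
clock: 7.23
position: [0.5196, -0.019, 0.2151]
tool_rot: [-3.12, 0.442, -2.95]
force: [-0.2, 0.7, -0.8]
grip_width: 0.0443
finger_force: 31.0
```

>>> apply_moves:
  linear:
    - [0,0,0.15]
    - [0,0,0.3]
    - [0,0,0.45]
    - [0,0,0.6]
    - [0,0,0.72]
  delta_rot:
    - [0,0,0]
    - [0,0,0]
    - [0,0,0]
    - [0,0,0]
    - [0,0,0]

```text
clock: 7.65
position: [0.5394, -0.0179, 0.1646]
tool_rot: [-3.114, 0.423, -2.948]
force: [-0.5, -1.2, -0.9]
grip_width: 0.0444
finger_force: 31.0
```

>>> apply_moves:
  linear:
    - [0,0,0]
    - [0,0,0]
    - [0,0,0]
    - [0,0,0]
    - [0,0,0]
  delta_rot:
    - [0,0,0]
    - [0,0,0]
    - [0,0,0]
    - [0,0,0]
    - [0,0,0]
  gripper: 0.5

```text
clock: 8.07
position: [0.5395, -0.0182, 0.166]
tool_rot: [-3.114, 0.425, -2.948]
force: [0.0, -0.1, -0.4]
grip_width: 0.0642
finger_force: 0.0
```

>>> apply_moves:
  linear:
    - [0,0,-0.3]
    - [0,0,-0.6]
    - [0,0,-0.9]
    - [0,0,-1]
    - [0,0,-1]
  delta_rot:
    - [0,0,0]
    - [0,0,0]
    - [0,0,0]
    - [0,0,0]
    - [0,0,0]

```text
clock: 8.48
position: [0.4988, -0.0238, 0.2595]
tool_rot: [-3.112, 0.428, -2.948]
force: [0.7, -0.3, -0.5]
grip_width: 0.064
finger_force: 0.0
```

>>> apply_moves:
  linear:
    - [0,0,-0.3]
    - [0,0,-0.6]
    - [0,0,-0.6]
    - [0,0,-0.6]
    - [0,0,-0.6]
  delta_rot:
    - [0,0,0]
    - [0,0,0]
    - [0,0,0]
    - [0,0,0]
    - [0,0,0]

```text
clock: 8.9
position: [0.474, -0.0266, 0.3107]
tool_rot: [-3.114, 0.424, -2.948]
force: [-0.5, 0.3, -0.7]
grip_width: 0.0639
finger_force: 0.0
```

```bash
python3 - <<'E'
from plan import *
grab('wrist','w2');grab('top','top2')
# tap target, hover
plan([([.429,.203,.13],down(222)),([.429,.203,.004],down(222))])
z=np.load('w2.npz');d=z['d'];print((d>0).mean(),np.percentile(d[d>0],[5,50,95]))
E
python3 rim2.py w2:-.0637 | grep -v "^\[\["
```

```text
now 9.0 [ 0.4739 -0.0263  0.3102] [-3.1147  0.4226 -2.9478] [ 0.4913  0.0087 -0.5323  2.1724 -0.0618  0.5406  1.765 ] [-1.1594  0.8496  0.0139] 0.06435900400093812
   [0.246, 0.793, 0.527] [-0.022, 0.064, -0.085]
   [0.03, 0.793, 0.582] [-0.023, 0.065, -0.086]
   [-0.192, 0.749, 0.608] [-0.022, 0.065, -0.085]
->  [0.429 0.203 0.13 ]
   [-0.0, -0.0, 0.63] [0.0, -0.0, -0.0]
   [-0.001, -0.001, 0.63] [0.0, -0.0, -0.0]
->  [0.429 0.203 0.004]
0.99590625 [0.0773 0.4241 1.5681]
w2 9198
   0.0653  0.0673  0.0693  0.0713  0.0733  0.0753  0.0773  0.0793  0.0813
   0.0833  0.0853  0.0873  0.0893  0.0913  0.0933]
 [ 0.      0.      0.      0.      0.      0.      0.      0.      0.
   0.      0.      0.      0.      0.      0.      0.      0.      0.
   0.      0.     11.     33.     43.     32.    ]]
w2 rim 1498 r 0.06147026324017517 world [ 0.5489 -0.015   0.1886] n [-0.4243 -0.0763  0.9023] tilt 0.44568422330836216 az -169.80370799276838
catch 0 356 -0.1106373453615157 [0.0661 0.0779]
catch 120 490 121.57689971920371 [0.0463 0.0783]
catch -120 461 -122.03537827594262 [0.0404 0.078 ]
```

View pics/w2.png

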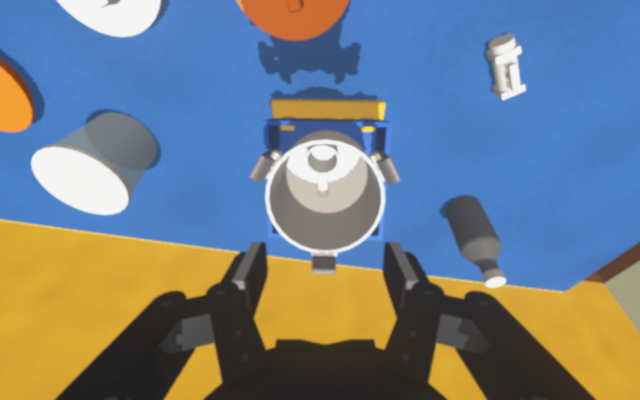

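Scoop is in the tub, cup at (322,160) against the low side. Next, the tap.

>>> apply_moves:
  linear:
    - [0.05,0.16,0.05]
    - [0.1,0.4,0.2]
    - [0.18,0.6,0.4]
    - [0.25,0.79,0.5]
    - [0.25,0.79,0.5]
  delta_rot:
    - [0,0.01,-0.02]
    - [-0.01,0.03,-0.04]
    - [-0.015,0.05,-0.07]
    - [-0.022,0.064,-0.085]
    - [-0.022,0.064,-0.085]
  gripper: 1

```text
clock: 9.42
position: [0.4566, 0.0525, 0.2506]
tool_rot: [-3.099, 0.278, -2.758]
force: [-1.2, 0.3, 0.4]
grip_width: 0.0852
finger_force: 0.0
```

>>> apply_moves:
  linear:
    - [0,0.2,0.1]
    - [0.01,0.4,0.25]
    - [0.02,0.6,0.4]
    - [0.03,0.79,0.5]
    - [0.03,0.79,0.5]
  delta_rot:
    - [0,0.01,-0.02]
    - [-0.01,0.03,-0.04]
    - [-0.015,0.05,-0.07]
    - [-0.023,0.065,-0.086]
    - [-0.023,0.065,-0.086]

```text
clock: 9.83
position: [0.4398, 0.1279, 0.1991]
tool_rot: [-3.11, 0.136, -2.58]
force: [-1.1, -1.4, -1.3]
grip_width: 0.0855
finger_force: 0.0
```

>>> apply_moves:
  linear:
    - [-0.05,0.2,0.1]
    - [-0.1,0.4,0.25]
    - [-0.15,0.6,0.4]
    - [-0.19,0.75,0.5]
    - [-0.19,0.75,0.5]
  delta_rot:
    - [0,0.01,-0.02]
    - [-0.01,0.03,-0.04]
    - [-0.015,0.05,-0.07]
    - [-0.022,0.065,-0.085]
    - [-0.022,0.065,-0.085]

```text
clock: 10.25
position: [0.4235, 0.2034, 0.1498]
tool_rot: [3.139, -0.003, -2.405]
force: [-0.9, -0.5, -0.4]
grip_width: 0.0856
finger_force: 0.0
```

```bash
python3 - <<'E'
from plan import *
grab('wrist','w3');p,P=cloud('w3')
hs=cv2.cvtColor(p,cv2.COLOR_RGB2HSV);w=(hs[...,1]<90)&(hs[...,2]>90)
for lo in(.01,.036):
    X=P[w&np.all((P>[.36,.13,lo])&(P<[.49,.27,.055]),-1)];r=cv2.minAreaRect(X[:,:2].astype(np.float32));v=np.linalg.svd(X[:,:2]-X[:,:2].mean(0))[2][0];print(len(X),X.mean(0),r,np.degrees(np.arctan2(v[1],v[0]))%180)
q=[*r[0]]
plan([([*q,.09],down(222)),([*q,.004],down(222))])
E
```

```text
2170 [0.4227 0.1992 0.0295] ((0.4252263307571411, 0.20127806067466736), (0.07495830953121185, 0.02986171655356884), 40.523841857910156) 40.51641694117288
404 [0.4279 0.2036 0.0418] ((0.4289401173591614, 0.2041749358177185), (0.03700000420212746, 0.01029718667268753), 39.35285949707031) 40.37612766021435
now 10.3 [0.4238 0.2018 0.1505] [ 3.1404 -0.0017 -2.4082] [-0.0479  0.4667 -0.6708  2.0487  0.415   0.763   1.3309] [-0.4245 -0.3564 -0.5629] 0.08529552499168067
   [-0.055, -0.017, 0.605] [0.001, -0.001, 0.0]
->  [0.4289 0.2042 0.09  ]
   [0.001, 0.0, 0.86] [-0.0, 0.0, 0.0]
->  [0.4289 0.2041 0.004 ]
```

>>> apply_moves:
  linear:
    - [-0.05,-0.02,0.2]
    - [-0.05,-0.02,0.4]
    - [-0.05,-0.02,0.61]
    - [-0.05,-0.02,0.61]
    - [-0.05,-0.02,0.61]
  delta_rot:
    - [0,0,0.013]
    - [0,0,0.013]
    - [0,0,0.013]
    - [0,0,0.013]
    - [0,0,0.013]

```text
clock: 10.72
position: [0.4292, 0.2018, 0.0908]
tool_rot: [-3.141, -0.001, -2.438]
force: [0.5, -0.1, 0.8]
grip_width: 0.0853
finger_force: 0.0
```

>>> apply_moves:
  linear:
    - [0,0,0.2]
    - [0,0,0.4]
    - [0,0,0.6]
    - [0,0,0.8]
    - [0,0,0.86]
  delta_rot:
    - [0,0,0]
    - [0,0,0]
    - [0,0,0]
    - [0,0,0]
    - [0,0,0]

```text
clock: 11.13
position: [0.4296, 0.2021, 0.0042]
tool_rot: [-3.14, -0.0, -2.438]
force: [-1.2, -0.3, 0.0]
grip_width: 0.0852
finger_force: 0.0
```

>>> apply_moves:
  linear:
    - [0,0,0]
    - [0,0,0]
    - [0,0,0]
    - [0,0,0]
    - [0,0,0]
  delta_rot:
    - [0,0,0]
    - [0,0,0]
    - [0,0,0]
    - [0,0,0]
    - [0,0,0]
  gripper: -1
  force: 40

```text
clock: 11.55
position: [0.4301, 0.2027, 0.0058]
tool_rot: [-3.14, 0.001, -2.437]
force: [-2.9, -3.9, 24.1]
grip_width: 0.0265
finger_force: 37.7
```

>>> apply_moves:
  linear:
    - [0,0,0]
    - [0,0,0]
    - [0,0,0]
    - [0,0,0]
    - [0,0,0]
  delta_rot:
    - [0,0,0]
    - [0,0,0]
    - [0,0,0]
    - [0,0,0]
    - [0,0,0]

```text
clock: 11.97
position: [0.4301, 0.2027, 0.0058]
tool_rot: [-3.14, 0.001, -2.437]
force: [-1.4, -2.6, 16.8]
grip_width: 0.0263
finger_force: 38.3
```

```bash
python3 - <<'E'
from plan import *
C=np.array([.5497,-.0158,.1887]);T=tubR(0)
plan([([.435,.18,.27],down(215)),(C-.10*a,T),(C+.012*a,T)])
E
```

```text
now 11.9667 [0.4301 0.2027 0.0058] [-3.1396  0.0012 -2.4371] [-0.232   0.7127 -0.4413  2.1101  0.6848  0.4603  1.0689] [-1.4086 -2.6437 16.8156] 0.026280545058992615
   [0.035, -0.07, -0.88] [-0.0, 0.0, 0.015]
   [0.034, -0.071, -0.881] [-0.001, 0.0, 0.015]
   [0.031, -0.07, -0.88] [0.0, 0.001, 0.015]
->  [0.4349 0.18   0.27  ]
   [0.192, -0.693, -0.029] [0.015, -0.071, 0.068]
   [0.088, -0.715, -0.028] [0.016, -0.07, 0.067]
   [-0.017, -0.72, -0.009] [0.015, -0.071, 0.068]
->  [ 0.5069 -0.0236  0.2787]
   [0.0, -0.0, 0.56] [0.0, -0.0, -0.0]
   [0.0, -0.0, 0.56] [0.0, -0.0, -0.0]
->  [ 0.5549 -0.0148  0.1779]
```

>>> apply_moves:
  linear:
    - [0,0,-0.1]
    - [0.01,-0.02,-0.3]
    - [0.02,-0.04,-0.5]
    - [0.03,-0.06,-0.7]
    - [0.03,-0.07,-0.88]
  delta_rot:
    - [0,0,0]
    - [0,0,0]
    - [0,0,0.01]
    - [0,0,0.015]
    - [0,0,0.015]

```text
clock: 12.38
position: [0.4315, 0.1951, 0.0947]
tool_rot: [-3.14, 0.0, -2.469]
force: [0.8, -0.6, -0.7]
grip_width: 0.0263
finger_force: 40.1
```

>>> apply_moves:
  linear:
    - [0,0,-0.15]
    - [0.01,-0.02,-0.3]
    - [0.02,-0.04,-0.5]
    - [0.03,-0.06,-0.7]
    - [0.03,-0.07,-0.88]
  delta_rot:
    - [0,0,0]
    - [0,0,0]
    - [0,0,0.01]
    - [0,0,0.015]
    - [0,0,0.015]

```text
clock: 12.8
position: [0.4333, 0.1879, 0.1827]
tool_rot: [-3.14, 0.0, -2.5]
force: [0.2, 0.7, -0.7]
grip_width: 0.0266
finger_force: 40.1
```

>>> apply_moves:
  linear:
    - [0,0,-0.15]
    - [0.01,-0.02,-0.3]
    - [0.02,-0.04,-0.5]
    - [0.03,-0.06,-0.7]
    - [0.03,-0.07,-0.88]
  delta_rot:
    - [0,0,0]
    - [0,0,0]
    - [0,0,0.01]
    - [0,0,0.015]
    - [0,0,0.015]

```text
clock: 13.22
position: [0.4348, 0.1806, 0.2707]
tool_rot: [-3.14, 0.0, -2.531]
force: [0.0, 0.7, -0.7]
grip_width: 0.0264
finger_force: 40.1
```

>>> apply_moves:
  linear:
    - [0.04,-0.14,-0.01]
    - [0.08,-0.28,-0.01]
    - [0.12,-0.42,-0.02]
    - [0.16,-0.55,-0.03]
    - [0.19,-0.69,-0.03]
  delta_rot:
    - [0.003,-0.014,0.014]
    - [0.006,-0.028,0.027]
    - [0.009,-0.042,0.041]
    - [0.012,-0.056,0.054]
    - [0.015,-0.071,0.068]

```text
clock: 13.63
position: [0.459, 0.1128, 0.2728]
tool_rot: [-3.119, 0.152, -2.673]
force: [-0.2, 0.4, -0.6]
grip_width: 0.0263
finger_force: 40.2
```

>>> apply_moves:
  linear:
    - [0.02,-0.14,-0.01]
    - [0.04,-0.28,-0.01]
    - [0.05,-0.42,-0.02]
    - [0.07,-0.56,-0.03]
    - [0.09,-0.71,-0.03]
  delta_rot:
    - [0.003,-0.014,0.014]
    - [0.006,-0.028,0.027]
    - [0.009,-0.042,0.041]
    - [0.012,-0.056,0.054]
    - [0.016,-0.07,0.068]

```text
clock: 14.05
position: [0.4826, 0.0453, 0.2759]
tool_rot: [-3.117, 0.302, -2.815]
force: [1.2, -0.2, -0.6]
grip_width: 0.0267
finger_force: 40.2
```

>>> apply_moves:
  linear:
    - [0,-0.14,0]
    - [0,-0.28,0]
    - [-0.01,-0.42,-0.01]
    - [-0.01,-0.56,-0.01]
    - [-0.02,-0.72,-0.01]
  delta_rot:
    - [0.003,-0.014,0.014]
    - [0.006,-0.028,0.027]
    - [0.009,-0.042,0.041]
    - [0.012,-0.056,0.054]
    - [0.015,-0.071,0.068]

```text
clock: 14.47
position: [0.5067, -0.0223, 0.2789]
tool_rot: [-3.142, 0.453, -2.966]
force: [-0.2, 0.1, -0.8]
grip_width: 0.0264
finger_force: 40.2
```

```bash
python3 - <<'E'
from plan import *
C=np.array([.5497,-.0158,.1887]);T=tubR(0)
plan([(C+.012*a,T)])
E
```

```text
now 14.4667 [ 0.5067 -0.0223  0.2789] [-3.1415  0.4528 -2.9662] [ 0.5095  0.1155 -0.5798  2.1736  0.0236  0.4214  1.674 ] [-0.1744  0.0795 -0.7648] 0.02636764358483177
   [0.002, -0.005, 0.561] [-0.0, 0.001, -0.001]
   [0.001, -0.005, 0.561] [-0.001, 0.0, -0.0]
->  [ 0.5548 -0.0148  0.1779]
```

>>> apply_moves:
  linear:
    - [0,0,0.14]
    - [0,0,0.28]
    - [0,0,0.42]
    - [0,0,0.56]
    - [0,0,0.56]
  delta_rot:
    - [0,0,0]
    - [0,0,0]
    - [0,0,0]
    - [0,0,0]
    - [0,0,0]

```text
clock: 14.88
position: [0.5306, -0.0173, 0.2265]
tool_rot: [3.14, 0.449, -2.965]
force: [-0.8, 0.6, -1.9]
grip_width: 0.0265
finger_force: 40.3
```

>>> apply_moves:
  linear:
    - [0,0,0.14]
    - [0,0,0.28]
    - [0,0,0.42]
    - [0,0,0.56]
    - [0,0,0.56]
  delta_rot:
    - [0,0,0]
    - [0,0,0]
    - [0,0,0]
    - [0,0,0]
    - [0,0,0]

```text
clock: 15.3
position: [0.5549, -0.013, 0.1766]
tool_rot: [3.141, 0.45, -2.965]
force: [-0.8, 0.5, -1.3]
grip_width: 0.0266
finger_force: 40.3
```

```bash
python3 -c "
from plan import *
s=monitor.observe();print(s['qpos'],s['position'],s['tool_rot'])"
```

```text
[ 0.2215  0.3512 -0.3302  2.1936  0.3615  0.1769  1.3409] [ 0.5549 -0.013   0.1766] [ 3.1407  0.4496 -2.9652]
```

>>> apply_moves:
  linear:
    - [0,0,0]
    - [0,0,0]
    - [0,0,0]
    - [0,0,0]
    - [0,0,0]
  delta_rot:
    - [0,0,0]
    - [0,0,0]
    - [0,0,0]
    - [0,0,0]
    - [0,0,0]
  gripper: 0.3

```text
clock: 15.72
position: [0.5552, -0.0136, 0.1782]
tool_rot: [3.141, 0.452, -2.966]
force: [-0.6, -1.6, -0.3]
grip_width: 0.0556
finger_force: 0.0
```

>>> apply_moves:
  linear:
    - [0,0,-0.3]
    - [0,0,-0.6]
    - [0,0,-0.9]
    - [0,0,-1]
    - [0,0,-1]
  delta_rot:
    - [0,0,0]
    - [0,0,0]
    - [0,0,0]
    - [0,0,0]
    - [0,0,0]

```text
clock: 16.13
position: [0.5123, -0.0219, 0.2701]
tool_rot: [-3.14, 0.455, -2.966]
force: [0.8, 0.1, -0.1]
grip_width: 0.0555
finger_force: 0.0
```

>>> apply_moves:
  linear:
    - [0,0,-0.3]
    - [0,0,-0.6]
    - [0,0,-0.6]
    - [0,0,-0.6]
    - [0,0,-0.6]
  delta_rot:
    - [0,0,0]
    - [0,0,0]
    - [0,0,0]
    - [0,0,0]
    - [0,0,0]

```text
clock: 16.55
position: [0.4864, -0.0259, 0.3208]
tool_rot: [3.141, 0.451, -2.966]
force: [-0.5, 0.7, -0.4]
grip_width: 0.0556
finger_force: 0.0
```

```bash
python3 - <<'E'
from plan import *
grab('wrist','w4')
p,P=cloud('w4');C=np.array([.5497,-.0158,.1887]);T=tubR(0)
Y=T.inv().apply((P.reshape(-1,3)-C));r=np.linalg.norm(Y[:,:2],axis=1);z=-Y[:,2]+.125
k=(r<.055);print('heights in tub (pct)',np.nanpercentile(z[k],[50,90,97,99.5,100]))
im=cv2.imread('pics/w4.png')[100:300,220:420];cv2.imwrite('pics/w4c.png',cv2.resize(im,(500,500),interpolation=cv2.INTER_CUBIC))
# lid
plan([([.42,-.16,.30],down(120)),([.409,-.302,.16],down(31.9))])
E
python3 rim2.py w4:-.0637 | grep -E "world|catch"
```

```text
heights in tub (pct) [0.3455 0.3641 0.3691 0.3708 0.3722]
now 16.6 [ 0.4863 -0.0256  0.3204] [ 3.1404  0.45   -2.9659] [ 0.6683  0.0211 -0.6895  2.1437 -0.1094  0.5395  1.81  ] [-1.0206  0.9755  0.3397] 0.05517817664923734
   [0.296, -0.402, -0.068] [0.044, 0.062, 0.191]
   [0.119, -0.49, 0.001] [0.044, 0.063, 0.191]
   [-0.084, -0.495, 0.05] [0.044, 0.062, 0.192]
->  [ 0.42 -0.16  0.3 ]
   [-0.392, -0.268, 0.467] [-0.0, 0.0, 0.245]
   [-0.472, -0.041, 0.467] [-0.0, 0.0, 0.244]
   [-0.432, 0.195, 0.466] [-0.0, 0.0, 0.245]
->  [ 0.409  -0.3019  0.16  ]
w4 rim 1519 r 0.06147020660287835 world [ 0.5489 -0.015   0.1886] n [-0.4242 -0.0779  0.9022] tilt 0.4459289876551791 az -169.59667397067022
catch 0 371 0.3516062790321378 [0.0662 0.0782]
catch 120 434 120.24268851315162 [0.0659 0.0785]
catch -120 415 -120.82660340024418 [0.0659 0.0777]
```

View pics/w4c.png

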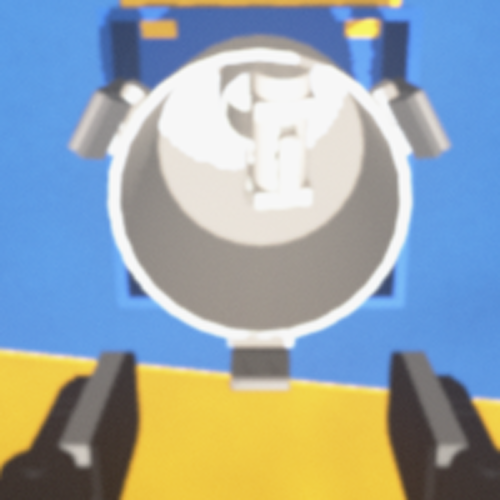

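Tap and scoop both lie at the low end of the tub, the tap on top of the scoop. Next, the lid.

>>> apply_moves:
  linear:
    - [0.06,-0.08,-0.01]
    - [0.12,-0.16,-0.02]
    - [0.18,-0.24,-0.04]
    - [0.24,-0.32,-0.05]
    - [0.3,-0.4,-0.07]
  delta_rot:
    - [0.009,0.012,0.038]
    - [0.018,0.025,0.076]
    - [0.026,0.037,0.115]
    - [0.035,0.05,0.153]
    - [0.044,0.062,0.191]
  gripper: 0.2

```text
clock: 17.02
position: [0.4636, -0.0704, 0.3133]
tool_rot: [3.075, 0.302, 2.889]
force: [-0.4, 0.9, -0.8]
grip_width: 0.0512
finger_force: 0.0
```

>>> apply_moves:
  linear:
    - [0.02,-0.1,0]
    - [0.05,-0.2,0]
    - [0.07,-0.3,0]
    - [0.1,-0.4,0]
    - [0.12,-0.49,0]
  delta_rot:
    - [0.009,0.012,0.038]
    - [0.018,0.025,0.076]
    - [0.026,0.037,0.115]
    - [0.035,0.05,0.153]
    - [0.044,0.063,0.191]

```text
clock: 17.43
position: [0.4413, -0.1153, 0.3065]
tool_rot: [3.079, 0.142, 2.489]
force: [-0.1, 0.0, -1.5]
grip_width: 0.0514
finger_force: 0.0
```

>>> apply_moves:
  linear:
    - [-0.02,-0.1,0.01]
    - [-0.03,-0.2,0.02]
    - [-0.05,-0.3,0.03]
    - [-0.07,-0.4,0.04]
    - [-0.08,-0.5,0.05]
  delta_rot:
    - [0.009,0.012,0.038]
    - [0.018,0.025,0.076]
    - [0.026,0.037,0.115]
    - [0.035,0.05,0.153]
    - [0.044,0.062,0.192]

```text
clock: 17.85
position: [0.4189, -0.1603, 0.2995]
tool_rot: [-3.139, -0.002, 2.09]
force: [0.1, -0.0, -0.0]
grip_width: 0.0512
finger_force: 0.0
```

>>> apply_moves:
  linear:
    - [-0.08,-0.05,0.09]
    - [-0.16,-0.11,0.19]
    - [-0.24,-0.16,0.28]
    - [-0.31,-0.21,0.37]
    - [-0.39,-0.27,0.47]
  delta_rot:
    - [0,0,0.049]
    - [0,0,0.098]
    - [0,0,0.147]
    - [0,0,0.196]
    - [0,0,0.245]

```text
clock: 18.27
position: [0.4151, -0.2074, 0.2521]
tool_rot: [-3.14, 0.0, 1.576]
force: [0.9, -0.0, -0.0]
grip_width: 0.0514
finger_force: 0.0
```

>>> apply_moves:
  linear:
    - [-0.09,-0.01,0.09]
    - [-0.19,-0.02,0.19]
    - [-0.28,-0.02,0.28]
    - [-0.38,-0.03,0.37]
    - [-0.47,-0.04,0.47]
  delta_rot:
    - [0,0,0.049]
    - [0,0,0.098]
    - [0,0,0.147]
    - [0,0,0.196]
    - [0,0,0.244]

```text
clock: 18.68
position: [0.4114, -0.2546, 0.2051]
tool_rot: [-3.141, 0.001, 1.065]
force: [0.5, -0.5, 1.4]
grip_width: 0.0514
finger_force: 0.0
```

>>> apply_moves:
  linear:
    - [-0.09,0.04,0.09]
    - [-0.17,0.08,0.19]
    - [-0.26,0.12,0.28]
    - [-0.35,0.16,0.37]
    - [-0.43,0.2,0.47]
  delta_rot:
    - [0,0,0.049]
    - [0,0,0.098]
    - [0,0,0.147]
    - [0,0,0.196]
    - [0,0,0.245]

```text
clock: 19.1
position: [0.4081, -0.3019, 0.1581]
tool_rot: [-3.141, 0.002, 0.552]
force: [0.6, -0.1, -0.1]
grip_width: 0.0513
finger_force: 0.0
```

```bash
python3 - <<'E'
from plan import *
p,P=cloud('w4');C=np.array([.549,-.0153,.1886]);T=tubR(0)
Y=T.inv().apply((P.reshape(-1,3)-C));r=np.linalg.norm(Y[:,:2],axis=1);z=-Y[:,2]+.125
k=(r<.055)&(z<.13);print('heights in tub',np.nanpercentile(z[k],[50,90,97,99.5,100]))
grab('wrist','w5');p,P=cloud('w5');s=monitor.observe()
hs=cv2.cvtColor(p,cv2.COLOR_RGB2HSV);w=(hs[...,1]<60)&(hs[...,2]>120)
X=P[w&np.all((P>[.3,-.4,.045])&(P<[.5,-.2,.07]),-1)]
if len(X)>10:
    r=cv2.minAreaRect(X[:,:2].astype(np.float32));v=np.linalg.svd(X[:,:2]-X[:,:2].mean(0))[2][0];print('bar',len(X),X.mean(0),r,np.degrees(np.arctan2(v[1],v[0]))%180)
Y=P[w&np.all((P>[.3,-.4,.015])&(P<[.5,-.2,.035]),-1)];print('flange',len(Y),np.median(Y,0))
E=(np.array(Y)[:,:2]);c,rr=cv2.minEnclosingCircle(E.astype(np.float32));print('enclosing',c,rr)
plan([([*r[0],.10],down(31.9)),([*r[0],.032],down(31.9))])
E
```

```text
heights in tub [0.007  0.0771 0.081  0.0836 0.0857]
bar 1172 [ 0.4103 -0.2983  0.0568] ((0.4083153307437897, -0.29934749007225037), (0.0695798397064209, 0.013961498625576496), 32.0486946105957) 32.10534563589357
flange 13403 [ 0.4139 -0.2952  0.0271]
enclosing (0.4077962636947632, -0.2997802495956421) 0.07038874179124832
now 19.15 [ 0.4073 -0.303   0.1565] [-3.14    0.0028  0.5428] [ 0.6058  0.442  -0.1097  1.9715  0.0724  0.7345 -0.5753] [-2.4475 -0.2462 -3.0052] 0.05132746289578172
   [0.029, -0.025, 0.565] [-0.001, 0.001, -0.007]
->  [ 0.4083 -0.2994  0.1   ]
   [0.0, -0.0, 0.68] [0.0, 0.0, 0.0]
->  [ 0.4083 -0.2994  0.032 ]
```

>>> apply_moves:
  linear:
    - [0.03,-0.02,0.15]
    - [0.03,-0.02,0.3]
    - [0.03,-0.02,0.45]
    - [0.03,-0.02,0.57]
    - [0.03,-0.02,0.57]
  delta_rot:
    - [0,0,-0.007]
    - [0,0,-0.007]
    - [0,0,-0.007]
    - [0,0,-0.007]
    - [0,0,-0.007]

```text
clock: 19.57
position: [0.409, -0.2971, 0.1003]
tool_rot: [-3.139, 0.002, 0.574]
force: [-0.8, 0.6, -0.6]
grip_width: 0.0512
finger_force: 0.0
```

>>> apply_moves:
  linear:
    - [0,0,0.2]
    - [0,0,0.4]
    - [0,0,0.55]
    - [0,0,0.64]
    - [0,0,0.64]
  delta_rot:
    - [0,0,0]
    - [0,0,0]
    - [0,0,0]
    - [0,0,0]
    - [0,0,0]

```text
clock: 19.98
position: [0.4095, -0.2978, 0.0377]
tool_rot: [-3.14, 0.001, 0.573]
force: [-0.5, -0.0, -0.5]
grip_width: 0.0517
finger_force: 0.0
```

>>> apply_moves:
  linear:
    - [0,0,0]
    - [0,0,0]
    - [0,0,0]
    - [0,0,0]
    - [0,0,0]
  delta_rot:
    - [0,0,0]
    - [0,0,0]
    - [0,0,0]
    - [0,0,0]
    - [0,0,0]
  gripper: -1
  force: 60

```text
clock: 20.4
position: [0.4105, -0.2989, 0.0401]
tool_rot: [3.139, -0.001, 0.571]
force: [-0.6, 1.1, 8.2]
grip_width: 0.0125
finger_force: 59.5
```

>>> apply_moves:
  linear:
    - [0,0,0]
    - [0,0,0]
    - [0,0,0]
    - [0,0,0]
    - [0,0,0]
  delta_rot:
    - [0,0,0]
    - [0,0,0]
    - [0,0,0]
    - [0,0,0]
    - [0,0,0]

```text
clock: 20.82
position: [0.4105, -0.2989, 0.0401]
tool_rot: [3.139, -0.001, 0.571]
force: [-1.6, 0.7, 8.9]
grip_width: 0.0124
finger_force: 59.5
```

```bash
python3 - <<'E'
from plan import *
s=monitor.observe();p=s['position'];r=R.from_euler('xyz',s['tool_rot'])
lid=np.array([.4083,-.2994,0]);off=r.inv().apply(p-lid);print('TCP in tool axes rel lid origin',off)
z=r.apply([0,0,1]);al=R.align_vectors([a],[z])[0]*r  # minimal tilt
print(al.as_euler('xyz'),al.apply([0,0,1]),a)
C=np.array([.549,-.0153,.1886])
def tcp(h): return C-h*a+al.apply(off)  # lid origin h above rim
print([tcp(h) for h in(.08,.0,-.009,-.022)])
plan([([.41,-.29,.24],r),(tcp(.09),al),(tcp(.0),al)])
E
```

```text
TCP in tool axes rel lid origin [ 0.0022  0.0009 -0.0401]
[ 2.9588 -0.4137  0.6097] [ 0.4282  0.0773 -0.9004] [ 0.4282  0.0773 -0.9004]
[array([ 0.4997, -0.0242,  0.2978]), array([ 0.5339, -0.018 ,  0.2257]), array([ 0.5378, -0.0173,  0.2176]), array([ 0.5433, -0.0163,  0.2059])]
now 20.8167 [ 0.4105 -0.2989  0.0401] [ 3.1391 -0.001   0.5708] [ 0.5798  0.6399 -0.0902  2.0373  0.1206  0.4666 -0.6003] [-1.5649  0.7122  8.8803] 0.012373523450180167
   [0.023, -0.036, -0.999] [0.0, 0.0, 0.0]
   [0.023, -0.037, -1.0] [0.0, 0.0, 0.0]
->  [ 0.41 -0.29  0.24]
   [0.717, -0.589, -0.223] [-0.027, 0.066, -0.0]
   [0.743, -0.578, -0.156] [-0.027, 0.066, 0.0]
   [0.76, -0.572, -0.083] [-0.027, 0.066, 0.0]
->  [ 0.4954 -0.0249  0.3067]
   [0.0, 0.0, 0.899] [0.0, 0.0, 0.0]
->  [ 0.5339 -0.018   0.2258]
```

>>> apply_moves:
  linear:
    - [0,0,-0.15]
    - [0.01,-0.01,-0.35]
    - [0.01,-0.02,-0.55]
    - [0.02,-0.03,-0.75]
    - [0.02,-0.04,-1]
  delta_rot:
    - [0,0,0]
    - [0,0,0]
    - [0,0,0]
    - [0,0,0]
    - [0,0,0]

```text
clock: 21.23
position: [0.4092, -0.2938, 0.1401]
tool_rot: [3.141, -0.0, 0.571]
force: [0.6, 0.7, -2.3]
grip_width: 0.0125
finger_force: 58.9
```

>>> apply_moves:
  linear:
    - [0,0,-0.2]
    - [0.01,-0.01,-0.4]
    - [0.01,-0.02,-0.6]
    - [0.02,-0.03,-0.8]
    - [0.02,-0.04,-1]
  delta_rot:
    - [0,0,0]
    - [0,0,0]
    - [0,0,0]
    - [0,0,0]
    - [0,0,0]

```text
clock: 21.65
position: [0.4087, -0.2894, 0.2407]
tool_rot: [3.14, -0.001, 0.571]
force: [-0.1, -0.7, -2.0]
grip_width: 0.0127
finger_force: 59.0
```

>>> apply_moves:
  linear:
    - [0.14,-0.12,-0.04]
    - [0.29,-0.24,-0.09]
    - [0.43,-0.35,-0.13]
    - [0.57,-0.47,-0.18]
    - [0.72,-0.59,-0.22]
  delta_rot:
    - [-0.005,0.013,0]
    - [-0.011,0.026,0]
    - [-0.016,0.04,0]
    - [-0.022,0.053,0]
    - [-0.027,0.066,0]

```text
clock: 22.07
position: [0.4375, -0.199, 0.2612]
tool_rot: [3.083, -0.141, 0.575]
force: [0.1, 0.2, -0.7]
grip_width: 0.0127
finger_force: 59.0
```

>>> apply_moves:
  linear:
    - [0.15,-0.12,-0.03]
    - [0.3,-0.23,-0.06]
    - [0.45,-0.35,-0.09]
    - [0.59,-0.46,-0.12]
    - [0.74,-0.58,-0.16]
  delta_rot:
    - [-0.005,0.013,0]
    - [-0.011,0.026,0]
    - [-0.016,0.04,0]
    - [-0.022,0.053,0]
    - [-0.027,0.066,0]

```text
clock: 22.48
position: [0.4652, -0.1108, 0.2836]
tool_rot: [3.024, -0.278, 0.588]
force: [0.7, 0.6, -2.4]
grip_width: 0.0127
finger_force: 59.0
```

>>> apply_moves:
  linear:
    - [0.15,-0.12,-0.02]
    - [0.3,-0.23,-0.04]
    - [0.45,-0.35,-0.05]
    - [0.6,-0.46,-0.07]
    - [0.76,-0.57,-0.08]
  delta_rot:
    - [-0.005,0.013,0]
    - [-0.011,0.026,0]
    - [-0.016,0.04,0]
    - [-0.022,0.053,0]
    - [-0.027,0.066,0]

```text
clock: 22.9
position: [0.4937, -0.0226, 0.3058]
tool_rot: [2.96, -0.415, 0.61]
force: [0.3, 0.2, -1.3]
grip_width: 0.0124
finger_force: 59.0
```

```bash
cat > lidchk.py <<'E'
from plan import *
import sys
f=sys.argv[1]
grab('scene',f);q,Q=cloud(f);C=np.array([.549,-.0153,.1886]);T=tubR(0)
s=monitor.observe();r=R.from_euler('xyz',s['tool_rot']);p=s['position'];z=r.apply([0,0,1])
h=(C-p)@a  # TCP height over rim
print('TCP above rim along axis',h,'-> lid origin expected',h-.040,'tilt err',np.degrees(np.arccos(min(1,z@a))),'lateral',T.inv().apply(p-C)[:2],'q',s['qpos'],'F along tool',s['force']@a)
hs=cv2.cvtColor(q,cv2.COLOR_RGB2HSV);w=(hs[...,1]<60)&(hs[...,2]>130)
Y=Q.reshape(-1,3)-C;L=T.inv().apply(np.nan_to_num(Y,nan=9));zz=-L[:,2];rr=np.linalg.norm(L[:,:2]-T.inv().apply(p-C)[:2],axis=1)
zf=float(sys.argv[2]) if len(sys.argv)>2 else h-.040+.027   # expected flange top
for _ in range(2):
    k=w.ravel()&(np.abs(zz-zf)<.006)&(rr<.068)&(rr>.03);
    X=Q.reshape(-1,3)[k];c=np.median(X,0);X=X[np.linalg.norm(X-c,axis=1)<.15]
    n=np.linalg.svd(X-X.mean(0))[2][2];n*=np.sign(n[2]);
    print('flange pts',k.sum(),'height',np.median(zz[k]),'normal',n,'angle to axis',np.degrees(np.arccos(n@-a)))
    zf=np.median(zz[k])
E
python3 lidchk.py s5
python3 - <<'E'
from plan import *
C=np.array([.549,-.0153,.1886]);s=monitor.observe();r=R.from_euler('xyz',s['tool_rot']);al=R.align_vectors([a],[r.apply([0,0,1])])[0]*r
off=np.array([.0022,.0009,-.0401])
plan([(C-.0*a+al.apply(off),al)])
E
```

```text
TCP above rim along axis 0.1297401580164528 -> lid origin expected 0.0897401580164528 tilt err 0.2766366049221918 lateral [-0.0023  0.0054] q [ 0.3266  0.0381 -0.3707  2.1658 -0.1049  0.4931 -0.9562] F along tool 1.3103874764691783
flange pts 413 height 0.11496065234813864 normal [-0.4174 -0.0767  0.9055] angle to axis 0.6839374267436926
flange pts 416 height 0.11494898086342789 normal [-0.4169 -0.0769  0.9057] angle to axis 0.7138982392955591
now 22.95 [ 0.4945 -0.0196  0.3064] [ 2.9589 -0.4178  0.6129] [ 0.3266  0.0381 -0.3707  2.1658 -0.1049  0.4931 -0.9562] [ 0.5768  4.2137 -0.8194] 0.012480333127260355
   [-0.024, 0.052, 0.896] [-0.001, -0.002, -0.0]
->  [ 0.534  -0.018   0.2258]
```

View pics/s5.png

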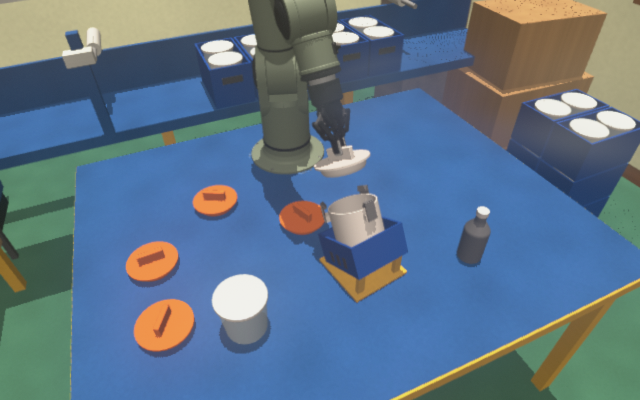

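```bash
cat > lc.py <<'E'
from plan import *
def go(f,zf,cs=np.array([.5533,-.0181,.189])):
    q,Q=cloud(f);T=tubR(0);hs=cv2.cvtColor(q,cv2.COLOR_RGB2HSV);w=(hs[...,1]<60)&(hs[...,2]>110)
    L=T.inv().apply(np.nan_to_num(Q.reshape(-1,3)-cs,nan=9));zz=-L[:,2]
    k=(w.ravel()&(np.abs(zz-zf)<.009)&(np.linalg.norm(L[:,:2],axis=1)<.085)).reshape(w.shape).astype(np.uint8)
    c=max(cv2.findContours(cv2.morphologyEx(k,cv2.MORPH_CLOSE,np.ones((5,5))),0,1)[0],key=cv2.contourArea)[:,0]
    E=L.reshape(*w.shape,3)[c[:,1],c[:,0]][:,:2];E=E[np.linalg.norm(E,axis=1)<.09]
    m=cv2.minEnclosingCircle(E.astype(np.float32));print(f,'lid centre rel. tub centre, tub axes (downhill, side)',m)
    k=k.ravel()>0;print('median height',np.median(zz[k]))
if __name__=='__main__':
    import sys;go(sys.argv[1],float(sys.argv[2]))
E
python3 lc.py s5 .115; python3 lc.py s5 .117
python3 -c "
from plan import *
print(tubR(0).inv().apply(np.array([.4943,-.021,.306])-np.array([.549,-.0153,.1886])))"
```

```text
s5 lid centre rel. tub centre, tub axes (downhill, side) ((0.00354023021645844, 0.003021762939170003), 0.07156326621770859)
median height 0.11615755503277006
s5 lid centre rel. tub centre, tub axes (downhill, side) ((0.003309783758595586, 0.0028264957945793867), 0.07168173044919968)
median height 0.11621367345728431
[-0.0017  0.0041 -0.1296]
```

```bash
python3 -c "
from plan import *
s=monitor.observe();r=R.from_euler('xyz',s['tool_rot']);T=tubR(0)
print('cam move in tool',(r.inv()*T).apply([-.0034,-.0029,0]),'wrist-plan move in tub axes',(T.inv()*r).apply([-.0024,.0052,0]))"
```

```text
cam move in tool [0.002 0.004 0.   ] wrist-plan move in tub axes [ 0.0002 -0.0057  0.    ]
```

>>> apply_moves:
  linear:
    - [0,0.045,0.18]
    - [0,0.045,0.36]
    - [0,0.045,0.54]
    - [0,0.045,0.7]
    - [0,0.045,0.84]
  delta_rot:
    - [0,0,0]
    - [0,0,0]
    - [0,0,0]
    - [0,0,0]
    - [0,0,0]

```text
clock: 23.37
position: [0.532, -0.0207, 0.2296]
tool_rot: [2.961, -0.413, 0.609]
force: [0.8, 0.3, -2.0]
grip_width: 0.0127
finger_force: 59.0
```

>>> apply_moves:
  linear:
    - [0,0,0.02]
    - [0,0,0.04]
    - [0,0,0.06]
    - [0,0,0.08]
    - [0,0,0.1]
  delta_rot:
    - [0,0,0]
    - [0,0,0]
    - [0,0,0]
    - [0,0,0]
    - [0,0,0]

```text
clock: 23.78
position: [0.5368, -0.0209, 0.2224]
tool_rot: [2.96, -0.414, 0.609]
force: [-2.4, 0.8, 2.0]
grip_width: 0.0124
finger_force: 59.6
```

```bash
python3 lidchk.py s6; python3 lc.py s6 .023
```

```text
TCP above rim along axis 0.035697571370333886 -> lid origin expected -0.004302428629666115 tilt err 0.054478624795847336 lateral [-0.0028 -0.0034] q [ 0.2326  0.2408 -0.307   2.1891  0.0569  0.2766 -1.1007] F along tool -2.4087680971368957
flange pts 516 height 0.02125546039960272 normal [-0.4208 -0.0712  0.9044] angle to axis 0.5935950821155783
flange pts 516 height 0.02122262752318201 normal [-0.4193 -0.0703  0.9051] angle to axis 0.7025453364588119
s6 lid centre rel. tub centre, tub axes (downhill, side) ((-0.00408185925334692, -0.006851559039205313), 0.07611937820911407)
median height 0.02246342509442186
```

>>> apply_moves:
  linear:
    - [0,0,0.01]
    - [0,0,0.02]
    - [0,0,0.03]
    - [0,0,0.04]
    - [0,0,0.05]
  delta_rot:
    - [0,0,0]
    - [0,0,0]
    - [0,0,0]
    - [0,0,0]
    - [0,0,0]

```text
clock: 24.25
position: [0.539, -0.0206, 0.2173]
tool_rot: [2.96, -0.413, 0.609]
force: [-3.5, 1.0, 5.9]
grip_width: 0.0129
finger_force: 60.1
```

>>> apply_moves:
  linear:
    - [0,0,0.01]
    - [0,0,0.02]
    - [0,0,0.03]
    - [0,0,0.04]
    - [0,0,0.05]
  delta_rot:
    - [0,0,0]
    - [0,0,0]
    - [0,0,0]
    - [0,0,0]
    - [0,0,0]

```text
clock: 24.67
position: [0.5412, -0.02, 0.2129]
tool_rot: [2.96, -0.413, 0.609]
force: [-5.3, 1.6, 7.8]
grip_width: 0.0125
finger_force: 60.8
```

```bash
python3 lidchk.py s7
```

```text
TCP above rim along axis 0.02547084636609236 -> lid origin expected -0.014529153633907641 tilt err 0.07112607890080812 lateral [-0.0029 -0.0033] q [ 0.2149  0.2627 -0.2916  2.1897  0.0723  0.2542 -1.1156] F along tool -9.52571488334934
flange pts 512 height 0.010669563818899622 normal [-0.4107 -0.0461  0.9106] angle to axis 2.1321839054719174
flange pts 515 height 0.010593434526409644 normal [-0.4092 -0.0451  0.9113] angle to axis 2.2305017892944003
```

>>> apply_moves:
  linear:
    - [0,0,0.01]
    - [0,0,0.02]
    - [0,0,0.03]
    - [0,0,0.04]
    - [0,0,0.05]
  delta_rot:
    - [0,0,0]
    - [0,0,0]
    - [0,0,0]
    - [0,0,0]
    - [0,0,0]

```text
clock: 25.13
position: [0.5434, -0.0194, 0.2085]
tool_rot: [2.96, -0.414, 0.61]
force: [-8.0, 3.0, 12.1]
grip_width: 0.0123
finger_force: 61.6
```

>>> apply_moves:
  linear:
    - [0,0,0.01]
    - [0,0,0.02]
    - [0,0,0.03]
    - [0,0,0.04]
    - [0,0,0.05]
  delta_rot:
    - [0,0,0]
    - [0,0,0]
    - [0,0,0]
    - [0,0,0]
    - [0,0,0]

```text
clock: 25.55
position: [0.5455, -0.0188, 0.2042]
tool_rot: [2.96, -0.414, 0.61]
force: [-8.9, 5.2, 15.4]
grip_width: 0.0125
finger_force: 62.5
```

```bash
python3 lidchk.py s8; python3 - <<'E'
import cv2
im=cv2.imread('pics/s8.png')[150:300,280:440];cv2.imwrite('pics/s8c.png',cv2.resize(im,(640,600),interpolation=cv2.INTER_CUBIC))
E
```

```text
TCP above rim along axis 0.015654296671561103 -> lid origin expected -0.024345703328438897 tilt err 0.07819118432262215 lateral [-0.0031 -0.0028] q [ 0.1972  0.2836 -0.2763  2.1902  0.0864  0.2322 -1.1297] F along tool -17.038757863664642
flange pts 521 height 0.0009963123719551367 normal [-0.4102 -0.0322  0.9114] angle to axis 2.853292224557618
flange pts 524 height 0.0008856905700362976 normal [-0.408  -0.0316  0.9124] angle to axis 2.9444731011480845
```

View pics/s8c.png

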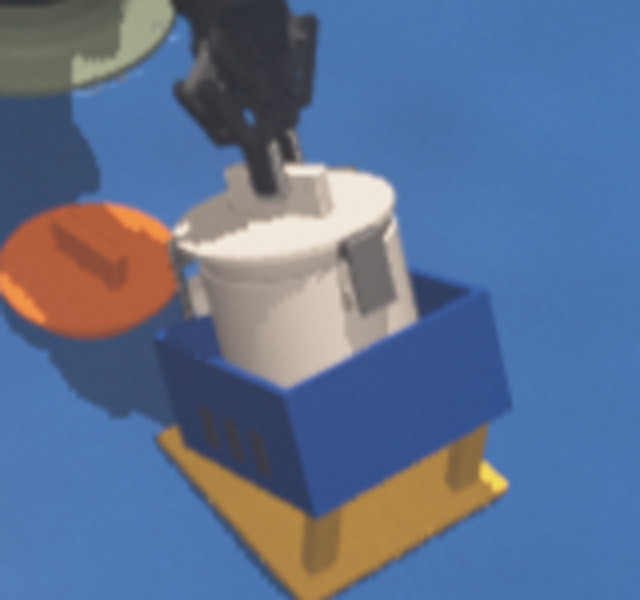

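The lid sits on the catch ramps, slightly to the -y side with about 6 N of side force. I'll back off, shift it about 3 mm towards +y and press again.

>>> apply_moves:
  linear:
    - [0,0,-0.05]
    - [0,0,-0.1]
    - [0.004,-0.01,-0.13]
    - [0.01,-0.02,-0.13]
    - [0.015,-0.03,-0.13]
  delta_rot:
    - [0,0,0]
    - [0,0,0]
    - [0,0,0]
    - [0,0,0]
    - [0,0,0]

```text
clock: 26.02
position: [0.5395, -0.0177, 0.2158]
tool_rot: [2.959, -0.413, 0.609]
force: [-2.3, -4.6, 4.4]
grip_width: 0.0124
finger_force: 60.6
```

>>> apply_moves:
  linear:
    - [0,0,0.03]
    - [0,0,0.06]
    - [0,0,0.09]
    - [0,0,0.11]
    - [0,0,0.13]
  delta_rot:
    - [0,0,0]
    - [0,0,0]
    - [0,0,0]
    - [0,0,0]
    - [0,0,0]

```text
clock: 26.43
position: [0.5454, -0.0158, 0.2037]
tool_rot: [2.96, -0.414, 0.609]
force: [-0.2, -1.3, 0.1]
grip_width: 0.0123
finger_force: 59.5
```

```bash
python3 lidchk.py s9; python3 -c "
from plan import *
s=monitor.observe();print('force in tub axes',tubR(0).inv().apply(s['force']))"
```

```text
TCP above rim along axis 0.014863593080403187 -> lid origin expected -0.025136406919596815 tilt err 0.10156547322654437 lateral [-0.003   0.0002] q [ 0.184   0.2838 -0.2697  2.1919  0.0936  0.2303 -1.1443] F along tool -2.533562105486322
flange pts 466 height 0.0006721724567758298 normal [-0.412  -0.0426  0.9102] angle to axis 2.26389548682171
flange pts 470 height 0.0006485016144215551 normal [-0.4104 -0.0429  0.9109] angle to axis 2.2994332894817577
force in tub axes [-0.9755  0.2886 -2.5336]
```

Force fell from 17 to about 2 N, so catches snapped. I'll press a little more so that all three are over the lid, then check.

>>> apply_moves:
  linear:
    - [0,0,0.02]
    - [0,0,0.04]
    - [0,0,0.06]
    - [0,0,0.07]
    - [0,0,0.08]
  delta_rot:
    - [0,0,0]
    - [0,0,0]
    - [0,0,0]
    - [0,0,0]
    - [0,0,0]

```text
clock: 26.9
position: [0.5483, -0.0154, 0.1964]
tool_rot: [2.96, -0.413, 0.609]
force: [-6.0, -1.1, 9.0]
grip_width: 0.0127
finger_force: 60.9
```

>>> apply_moves:
  linear:
    - [0,0,0.01]
    - [0,0,0.02]
    - [0,0,0.03]
    - [0,0,0.04]
    - [0,0,0.04]
  delta_rot:
    - [0,0,0]
    - [0,0,0]
    - [0,0,0]
    - [0,0,0]
    - [0,0,0]

```text
clock: 27.32
position: [0.55, -0.0151, 0.1929]
tool_rot: [2.96, -0.413, 0.609]
force: [-8.1, -1.7, 11.6]
grip_width: 0.0128
finger_force: 61.4
```

```bash
python3 lidchk.py s10 -.01; python3 -c "
from plan import *
s=monitor.observe();print('force in tub axes',tubR(0).inv().apply(s['force']))"
```

```text
TCP above rim along axis 0.0034840872260416787 -> lid origin expected -0.036515912773958326 tilt err 0.0873950633481404 lateral [-0.0028 -0.    ] q [ 0.1646  0.3082 -0.2511  2.1921  0.11    0.2052 -1.1604] F along tool -14.422155549442067
flange pts 480 height -0.011196720818005063 normal [-0.4212 -0.076   0.9038] angle to axis 0.4501019117449062
flange pts 479 height -0.01119777060960287 normal [-0.4219 -0.0755  0.9035] angle to axis 0.41221347662178737
force in tub axes [  2.0097   0.2819 -14.4222]
```

Lid is now level to 0.4°. I'll ease off, release, retreat and check.

>>> apply_moves:
  linear:
    - [0,0,-0.03]
    - [0,0,-0.06]
    - [0,0,-0.09]
    - [0,0,-0.12]
    - [0,0,-0.12]
  delta_rot:
    - [0,0,0]
    - [0,0,0]
    - [0,0,0]
    - [0,0,0]
    - [0,0,0]

```text
clock: 27.78
position: [0.5448, -0.016, 0.2041]
tool_rot: [2.96, -0.413, 0.609]
force: [-2.2, 1.6, 3.0]
grip_width: 0.0125
finger_force: 59.9
```

>>> apply_moves:
  linear:
    - [0,0,0]
    - [0,0,0]
    - [0,0,0]
    - [0,0,0]
    - [0,0,0]
  delta_rot:
    - [0,0,0]
    - [0,0,0]
    - [0,0,0]
    - [0,0,0]
    - [0,0,0]
  gripper: 0

```text
clock: 28.2
position: [0.5448, -0.016, 0.2036]
tool_rot: [2.961, -0.413, 0.609]
force: [-0.8, 0.3, 0.2]
grip_width: 0.0425
finger_force: 0.0
```

>>> apply_moves:
  linear:
    - [0,0,-0.2]
    - [0,0,-0.5]
    - [0,0,-0.8]
    - [0,0,-1]
    - [0,0,-1]
  delta_rot:
    - [0,0,0]
    - [0,0,0]
    - [0,0,0]
    - [0,0,0]
    - [0,0,0]

```text
clock: 28.62
position: [0.5023, -0.0244, 0.2974]
tool_rot: [2.956, -0.416, 0.61]
force: [0.9, 0.1, 0.6]
grip_width: 0.0425
finger_force: 0.0
```

>>> apply_moves:
  linear:
    - [0,0,-0.2]
    - [0,0,-0.4]
    - [0,0,-0.6]
    - [0,0,-0.6]
    - [0,0,-0.6]
  delta_rot:
    - [0,0,0]
    - [0,0,0]
    - [0,0,0]
    - [0,0,0]
    - [0,0,0]

```text
clock: 29.03
position: [0.4768, -0.0288, 0.3484]
tool_rot: [2.959, -0.414, 0.609]
force: [-0.1, -0.3, -0.1]
grip_width: 0.0426
finger_force: 0.0
```

```bash
python3 lidchk.py s11 .004 | tail -1; cat > fin.py <<'E'
from plan import *
grab('wrist','w11');grab('top','t11')
C=np.array([.549,-.0153,.1886]);T=tubR(0)
for f,c in(('w11',C),('s11',np.array([.5533,-.0181,.189])),('t11',np.array([.5496,-.0165,.1889]))):
    q,Q=cloud(f);hs=cv2.cvtColor(q,cv2.COLOR_RGB2HSV);w=((hs[...,1]<80)&(hs[...,2]>100)).ravel()
    L=T.inv().apply(np.nan_to_num(Q.reshape(-1,3)-c,nan=9));zz=-L[:,2];rr=np.linalg.norm(L[:,:2],axis=1)
    k=w&(rr<.066)&(np.abs(zz-.005)<.012);X=L[k];A=np.c_[X[:,:2],np.ones(len(X))];s=np.linalg.lstsq(A,-X[:,2],rcond=None)[0]
    for _ in range(4):
        g=np.abs(A@s+X[:,2])<.002;s=np.linalg.lstsq(A[g],-X[g,2],rcond=None)[0]
    b=L[w&(rr<.05)&(zz>.022)&(zz<.045)];m=cv2.minAreaRect(b[:,:2].astype(np.float32)) if len(b)>9 else None
    h=zz[w&(rr>.066)&(rr<.08)&(zz>.012)&(zz<.03)]
    print(f,k.sum(),g.sum(),'flange height',s[2],'slopes',s[:2],'bar',m,'catch tops',np.percentile(h,95) if len(h) else None)
im=cv2.imread('pics/s11.png')[150:300,280:440];im2=cv2.imread('pics/w11.png')[80:320,200:440]
cv2.imwrite('pics/f11.png',np.hstack([cv2.resize(im,(400,375),interpolation=2),cv2.resize(im2,(375,375),interpolation=2)]))
E
python3 fin.py
```

```text
flange pts 457 height 0.0039328614162660045 normal [-0.4246 -0.076   0.9022] angle to axis 0.24085635790765267
w11 9364 9245 flange height 0.006110596846086825 slopes [-0.0002 -0.0001] bar ((0.0001624971628189087, 0.00086965411901474), (0.013474217616021633, 0.0695742592215538), 67.85514831542969) catch tops 0.021320549326793947
s11 640 479 flange height 0.00521311809923004 slopes [-0.0001 -0.0026] bar ((0.00015115924179553986, -0.0010471567511558533), (0.016974378377199173, 0.07148817926645279), 65.74385833740234) catch tops 0.020244885987114374
t11 1497 1086 flange height 0.00576533048559261 slopes [ 0.0048 -0.0035] bar ((0.0002670213580131531, 0.0002678819000720978), (0.014300067909061909, 0.06937825679779053), 67.76290893554688) catch tops 0.02242435434736254
```

View pics/f11.png

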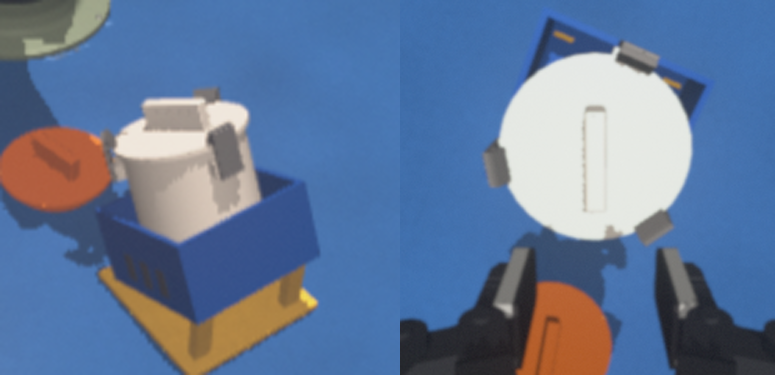

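The lid lies level and centred under all three catches. The flange top is 5 to 6 mm above the rim where 5 is expected, and the gripper is clear.

```bash
python3 -c "
from workcell import workorder
print(workorder.job_done())"
```

```text
the job is handed in; nothing more can be done
None
```

The scoop and tap are in the tub, the lid measured level, centred and fully home under its catches, and the job is handed in at about 29 s (no verdict was returned).

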